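# Put the rework kit back in its nests

## Task

Clear up the rework bench: put the blue tin, the black loupe, the low parts box and the USB meter each into the metal nest whose black silhouette has its shape and size, lying or standing flat on the plate inside the rim as it stood on the bench, lined up with the silhouette. Set them down rather than dropping them, and leave the glass dish and the solder spool where they stand.

Things in the scene. Friction and masses are not known exactly. Their poses are not given: they have to be found in the camera images.
- tin: Round blue tin with a lid, lying flat: 52 mm diameter over all, 25 mm high, about 60 g. It can be gripped across the lid (50 mm wide, 15 to 25 mm above its underside). Goes to the large round nest. Origin: centre of its underside, z up. 
- loupe: Black eye loupe standing on its wide end: 37 mm diameter, narrower to the top, 36 mm high, about 35 g. Goes to the small round nest. Origin: centre of its underside, z up. 
- parts_box: Low slate-blue parts box with a clear lid: 42 mm along its x, 62 mm along its y, 14 mm high, about 30 g. Goes to the broad rectangular nest, either way round. Origin: centre of its underside, z up. 
- usb_meter: Slim USB meter with a plug at one end, lying flat: 70 mm along its x, 24 mm along its y, 12 mm high, about 22 g. The case reaches from -35 to +23 mm along x and can be gripped there; the rest is the narrow plug. Goes to the narrow rectangular nest, either way round. Origin: middle of the 70 mm length, on its underside, z up.
- nest_large_round: Nest of the tin: fixed aluminium plate 100 x 80 x 5 mm, flush black silhouette, steel rod rim on it (5 mm rod, top 10 mm above the worktop), 8 mm clear of the silhouette. Origin: centre of its underside, below the silhouette's centre; z up, x along the 100 mm side. Round silhouette of 52 mm diameter; closed round rim of 68 mm inner diameter.
- nest_small_round: Nest of the loupe: fixed aluminium plate 100 x 80 x 5 mm, flush black silhouette, steel rod rim on it (5 mm rod, top 10 mm above the worktop), 8 mm clear of the silhouette. Origin: centre of its underside, below the silhouette's centre; z up, x along the 100 mm side. Round silhouette of 37 mm diameter; closed round rim of 53 mm inner diameter.
- nest_broad: Nest of the parts box: fixed aluminium plate 100 x 80 x 5 mm, flush black silhouette, steel rod rim on it (5 mm rod, top 10 mm above the worktop), 8 mm clear of the silhouette. Origin: centre of its underside, below the silhouette's centre; z up, x along the 100 mm side. Rectangular silhouette, 62 mm along x, 42 mm along y; rim 78 x 58 mm. It is open over the middle 44 mm of its long sides.
- nest_narrow: Nest of the USB meter: fixed aluminium plate 100 x 80 x 5 mm, flush black silhouette, steel rod rim on it (5 mm rod, top 10 mm above the worktop), 8 mm clear of the silhouette. Origin: centre of its underside, below the silhouette's centre; z up, x along the 100 mm side. Rectangular silhouette, 70 mm along x, 24 mm along y; rim 86 x 40 mm. It is open over the middle 44 mm of its long sides.
- glass_dish: Loose bystander to be left alone: clear square glass dish, 58 x 58 mm, 42 mm high. Origin: centre of its underside, z up. 
- spool: Loose bystander to be left alone: white solder-wire spool lying on its flange, 50 mm diameter, 30 mm high. Origin: centre of its underside, z up. 
Mind the look-alikes: they are no part of the job. Of the things that look like the parts_box, take the one that is farthest to the robot's left at the start.

How it is judged:
By the outcome, as a careful person would: the job done as asked, in the order asked, and still so for the second after the job is handed in, with the robot touching nothing.
It also fails if it takes over 99 s, if anything falls off the work surface, if the arm or the gripper's body presses on something with over 40 N, if the wrist force passes 120 N, or if a joint passes its speed limit or range.

## Robot

A 6-joint arm with a two-finger parallel gripper is mounted at the origin on a cart in front of the work surface, level with it; the furniture and walls round the work are solid. World frame = base frame: x ahead of the robot, y to its left, z up, the work surface at z = 0. Lengths are in m, angles in degrees, forces in N, time in s.
With the tool pointing down it reaches from about 0.275 to 0.75 m from the base axis. Payload 10.2 kg.
Tool frame: the origin (TCP) lies between the finger pads; the fingertips stand 17 mm ahead of it and the grasp point (between the pads) lies 2 mm behind it; z points along the fingers, y is the direction in which the jaws open and shut (so a half turn about z gives the same grasp; the last joint's range is limited). The gripper opens to 85 mm and grips with 20 to 120 N. Pads are 22 mm wide; open, the fingers measure 114 mm over their backs; the gripper's body (76 mm by 85 mm) begins 54 mm behind the grasp point. The pads swing forward as they close: fully open they stand 13 mm farther back than shut.
Start: joints at [-82.586, 17.928, 85.812, -0, 76.261, -12.8], TCP at [0.181, -0.493, 0.248] pointing down, gripper open.
Joint ranges: [-168.41, 168.41], [-55.51, 124.54], [10.69, 146.95], [-70.63, 250.63], [1, 178], [-165.06, 165.06]. Speed limits (degrees/s): [136.94, 136.94, 172.46, 180, 180, 180].

## Interface

Orientations are given as a 3x3 rotation matrix whose columns are the frame's x, y, z axes.
In Python, from cell import sensors, optics, bot, finder gives the robot as it stands. The module is installed in compiled form; this text tells all that it offers.
- The arm moves only by the tool move_arm, never from a script. Its argument "motion" is one flat list of numbers, 5 for each row, row after row: the shift along the tool's x, y, z in units of 30 mm (1.0 is 30 mm), then the turn about the tool's z in units of 8 degrees (1.0 is 8 degrees), then the opening, from 0 (shut) to 1 (fully open). A call has 1 to 12 rows; each row shifts and turns the commanded pose from where the row before left it, along the tool's axes as they then stand; what a row does not reach is not made up. A row lasts 1/8 s, in which the tool goes at most 62.5 mm and 10.7 degrees, less where a joint would pass 70% of its speed; a pose out of reach is approached as far as the arm can. A call is refused whole if a number of a shift passes 1 or a number of a turn 1, either way. A call with a gripper value outside its range is refused whole. The fingers move at their own pace and stop on an object; the grip force is fixed at half the most. Time passes only in rows, so rows that do not move let the fingers close. It gives the time, the measured TCP pose, the force and the opening at its end, in the units of the state.
- sensors.read_state(): the state, without advancing time (a new reading comes with each control period).
- optics.get_image(name): name is "scene" or "top" or "wrist"; returns a dict with "img" (480x640x3 uint8, red, green, blue), "fx", "fy", "cx", "cy" (pixels), "rvec" (rotation vector, rad) and "tvec" (3), from world to camera coordinates, as OpenCV has them; the wrist camera has in their place "tool_from_camera" (4x4, takes a point from camera to tool coordinates, whose origin is the TCP and whose axes are the flange's). Camera axes: x right, y down, z forward; pixel columns grow to the right and rows downward; lengths in m; the calibration is good to about 2 mm. The wrist camera is an equidistant fisheye: a pixel r from the principal point sees the ray r / f radians off the axis. A picture is of the moment at which its call begins: read the wrist's pose just before it. There is no depth.
- bot.sign_off(): hands the job in, once; it reports no verdict.
Trained networks look in the newest picture that a camera, given by its name, has taken for a name from the list of things; names that differ only in an ending like _2 or _b are one class to them, and where a whole thing is asked for, a point or a joint stands for the part that bears it (a point fixed in the world has none). Each returns a list of dicts, best first, with "p" (0 to 1); they miss things now and then, are a little off and sometimes report something else, mostly with a low value. They report only what shows in the picture. A call takes as long as a camera call. They do not tell look-alikes from the thing itself.
- finder.look_for(label, camera): "rect" ([centre column, centre row, width, height] in pixels, round what is visible of it).
- finder.outline_of(label, camera): "region" (480x640 bool, what is visible of it) and "rect" ([centre column, centre row, width, height] in pixels, round what is visible of it).
- finder.tip_of(label, camera): "at" ([row, column] in pixels: a listed point, or the origin of a listed thing).
The state is a dict: "t": time; "joint_pos": joint angles; "dq": joint speeds; "tau": joint torques, N m; "position": TCP position; "ee_rot": TCP orientation; "contact_force": force on the tool from outside, world axes, zero at the start; "moment": the same for the moment, N m; "opening": opening from 0.0 (shut) to 1.0 (fully open).
Only numpy, scipy, OpenCV 4.12 (cv2) and the standard library are available. Lean on these libraries where they do the work, as an engineer would, in place of code of your own. Each camera call takes 0.05 s, during which the arm holds its last target.

## Working session

There is one attempt and no reset: what is moved stays moved. The work goes in short steps, Python scripts to look and compute and a tool call to move; the robot and the scene stay as the last step left them, time stands still between calls to the robot, and variables do not carry over. Pictures are saved under pics/ and viewed, and the job is handed in when it is done.

Besides the shell and the picture viewer there is one more tool, called in YAML: its name, and indented under it one key for each argument. move_arm: Moves the arm, as the interface text tells. Its arguments: {"type":"object","properties":{"motion":{"type":"array"}},"required":["motion"]}

```bash
mkdir -p pics; python3 - <<'E'
from cell import sensors, optics
import cv2
s=sensors.read_state(); print({k:(v if not hasattr(v,'tolist') else v.tolist()) for k,v in s.items()})
for n in ("scene","top","wrist"):
    d=optics.get_image(n); cv2.imwrite(f"pics/{n}0.png",d["img"][:,:,::-1]); print(n,{k:v for k,v in d.items() if k!="img"})
E
```

```text
{'t': 0.0, 'joint_pos': [-82.58563790978701, 17.95885607298635, 85.85362122179399, 0.0009221718289680913, 76.25940414451675, -12.800592696129788], 'dq': [0.044135192937852286, 0.004139735730460877, 0.07241342095991112, 0.045960042727483136, 0.002598025627374929, -0.019845299357978557], 'tau': [-0.00239825872995425, -41.227887868881226, -25.974681973457336, -0.0003245654352213023, 0.00409317493904382, -8.486057936352154e-06], 'position': [0.18136615982008994, -0.4924360675255471, 0.24774285658277398], 'ee_rot': [[0.9384042102645985, 0.34553945755491483, -0.00014639101913227948], [0.34553936416954534, -0.9384034287318938, 0.001246095314122688], [0.0002932012646143887, -0.001219924948834831, -0.9999992129077591]], 'contact_force': [-0.7107595035131933, -0.24437700958118297, -0.5649529277613032], 'moment': [0.02116185076160471, 0.022611142297220315, -0.014879675354969056], 'opening': 1.0002041673957673}
scene {'fx': 581.5197401883214, 'fy': 581.5197401883214, 'cx': 321.95958394641184, 'cy': 241.66302260821553, 'rvec': array([ 1.85867911, -0.80251073,  0.5069714 ]), 'tvec': array([-0.37743868,  0.16564566,  0.97975175])}
top {'fx': 615.2154742078095, 'fy': 615.2154742078095, 'cx': 321.9509211622484, 'cy': 235.7666226763879, 'rvec': array([ 2.18507347, -2.12403543,  0.15045458]), 'tvec': array([-0.07911682,  0.4675034 ,  1.30695358])}
wrist {'fx': 371.64829954431775, 'fy': 371.64829954431775, 'cx': 321.7595502607084, 'cy': 234.63531099499278, 'tool_from_camera': array([[-9.86766111e-04, -9.51276061e-01, -3.08338908e-01,
         8.00808518e-02],
       [ 9.99999447e-01, -1.05096634e-03,  4.21405138e-05,
         3.35214921e-04],
       [-3.64141077e-04, -3.08338695e-01,  9.51276572e-01,
        -1.26122712e-01],
       [ 0.00000000e+00,  0.00000000e+00,  0.00000000e+00,
         1.00000000e+00]])}
```

View pics/scene0.png

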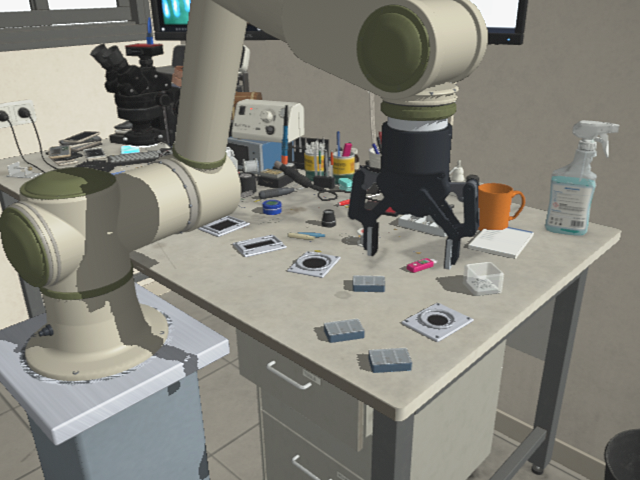

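View pics/top0.png

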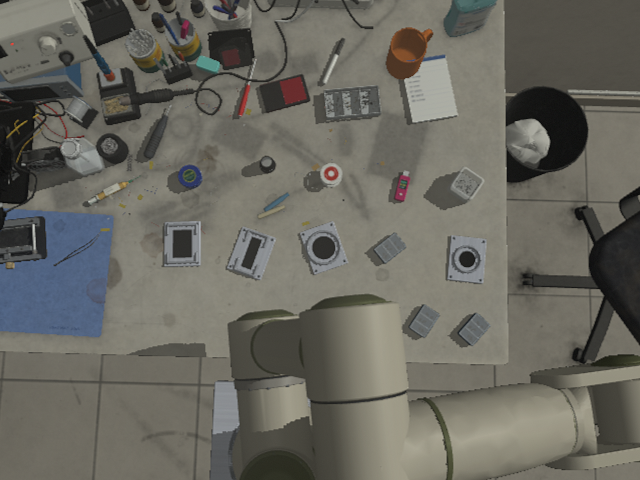

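View pics/wrist0.png

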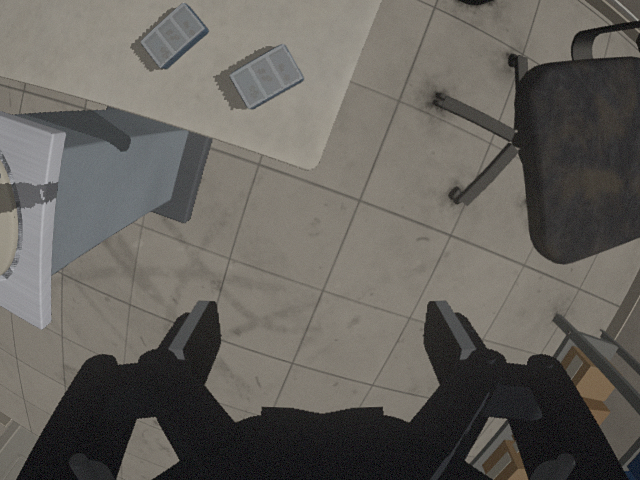

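The top view shows the tin at (190,177), loupe (266,164), spool (331,175), meter (402,186) and dish (466,184). The three boxes are at (388,249), (424,320) and (473,329), and the leftmost is (388,249). The nests are broad (183,244), narrow (251,253), large round (324,248) and small round (467,258).

```bash
cat > h.py <<'E'
import numpy as np, cv2
from scipy.optimize import least_squares
from cell import sensors, optics, bot, finder
def snap(n,save=None):
    s=sensors.read_state(); d=optics.get_image(n)
    if n=="wrist":
        T=np.eye(4);T[:3,:3]=np.array(s["ee_rot"]);T[:3,3]=s["position"]
        d["W"]=T@d["tool_from_camera"]
    else:
        R=cv2.Rodrigues(d["rvec"])[0];W=np.eye(4);W[:3,:3]=R.T;W[:3,3]=-R.T@d["tvec"];d["W"]=W
    d["n"]=n
    if save: cv2.imwrite("pics/"+save,d["img"][:,:,::-1])
    return d
def ray(d,u,v):
    x=(u-d["cx"])/d["fx"];y=(v-d["cy"])/d["fy"]
    if d["n"]=="wrist":
        r=np.hypot(x,y);k=np.sin(r)/r if r>1e-9 else 1;c=np.array([x*k,y*k,np.cos(r)])
    else: c=np.array([x,y,1.])
    c=d["W"][:3,:3]@c;return d["W"][:3,3],c/np.linalg.norm(c)
def onz(d,u,v,z):
    o,r=ray(d,u,v);return o+r*(z-o[2])/r[2]
def proj(d,P):
    P=np.atleast_2d(P);Wi=np.linalg.inv(d["W"]);c=P@Wi[:3,:3].T+Wi[:3,3]
    if d["n"]=="wrist":
        rr=np.hypot(c[:,0],c[:,1]);th=np.arctan2(rr,c[:,2]);k=th/np.maximum(rr,1e-9)
        q=c[:,:2]*k[:,None]
    else: q=c[:,:2]/c[:,2:]
    return q*[d["fx"],d["fy"]]+[d["cx"],d["cy"]]
def tri(obs):
    A=np.zeros((3,3));b=np.zeros(3)
    for d,u,v in obs:
        o,r=ray(d,u,v);M=np.eye(3)-np.outer(r,r);A+=M;b+=M@o
    return np.linalg.solve(A,b)
E
python3 - <<'E'
from h import *
t=snap("top"); s=snap("scene")
out={}
for l in ["tin","loupe","parts_box","usb_meter","nest_large_round","nest_small_round","nest_broad","nest_narrow","glass_dish","spool"]:
    r={}
    for c,d in (("top",t),("scene",s)):
        r[c]=[(round(float(o["p"]),2),[round(float(x)) for x in o["at"]]) for o in finder.tip_of(l,c)]
        print(l,c,r[c])
    if r["top"] and r["scene"] and l!="parts_box":
        a=r["top"][0][1];b=r["scene"][0][1]
        print("   tri",tri([(t,a[1],a[0]),(s,b[1],b[0])]).round(4), onz(t,a[1],a[0],0).round(4),onz(s,b[1],b[0],0).round(4))
E
```

```text
tin top [(0.81, [178, 190])]
tin scene [(0.68, [223, 330]), (0.54, [212, 271])]
   tri [ 0.6576  0.1855 -0.0359] [0.5965 0.2348 0.    ] [0.6454 0.0671 0.    ]
loupe top [(0.56, [166, 266])]
loupe scene [(0.73, [266, 316]), (0.64, [222, 327])]
   tri [ 0.6442  0.0894 -0.1228] [0.6292 0.0649 0.    ] [ 0.4492 -0.0754  0.    ]
parts_box top [(0.65, [328, 473]), (0.58, [246, 388]), (0.58, [321, 420])]
parts_box scene [(0.71, [358, 388]), (0.67, [289, 369]), (0.67, [336, 343])]
usb_meter top [(0.52, [186, 401])]
usb_meter scene [(0.64, [321, 436])]
   tri [ 0.6258 -0.2628 -0.1379] [ 0.5921 -0.2409  0.    ] [ 0.4354 -0.3834  0.    ]
nest_large_round top [(0.82, [248, 325])]
nest_large_round scene [(0.56, [265, 315])]
   tri [ 0.4468 -0.0739  0.0026] [ 0.4466 -0.0735  0.    ] [ 0.4511 -0.0705  0.    ]
nest_small_round top [(0.88, [258, 464])]
nest_small_round scene [(0.74, [323, 437]), (0.7, [248, 259]), (0.32, [263, 313])]
   tri [ 0.4344 -0.3847 -0.0034] [ 0.4331 -0.3827  0.    ] [ 0.431  -0.3884  0.    ]
nest_broad top [(0.72, [243, 181]), (0.36, [260, 468])]
nest_broad scene [(0.84, [225, 226])]
   tri [0.4517 0.2424 0.0051] [0.4486 0.2464 0.    ] [0.4627 0.2495 0.    ]
nest_narrow top [(0.8, [251, 250])]
nest_narrow scene [(0.64, [248, 259]), (0.32, [245, 367])]
   tri [ 0.4357  0.0933 -0.0055] [0.4351 0.0926 0.    ] [0.4279 0.0838 0.    ]
glass_dish top [(0.8, [184, 462])]
glass_dish scene [(0.92, [288, 483])]
   tri [ 0.602  -0.3801 -0.0023] [ 0.6008 -0.3787  0.    ] [ 0.5992 -0.3826  0.    ]
spool top [(0.61, [175, 332]), (0.55, [251, 252])]
spool scene [(0.54, [243, 368]), (0.39, [225, 326])]
   tri [ 0.6117 -0.0841  0.0022] [ 0.6128 -0.0848  0.    ] [ 0.6147 -0.0805  0.    ]
```

move_arm:
  motion: [1, -0.9, 0, 0, 1, 1, -0.9, 0, 0, 1, 1, -0.9, 0, 0, 1, 1, -0.9, 0, 0, 1, 1, -0.9, 0, 0, 1, 1, -0.9, 0, 0, 1, 1, -0.9, 0, 0, 1, 1, -0.9, 0, 0, 1, 1, -0.9, 0, 0, 1, 1, -0.9, 0, 0, 1, 1, -0.9, 0, 0, 1, 1, -0.9, 0, 0, 1]

```text
t: 2.75
position: [0.4078, -0.063, 0.2485]
ee_rot: [[0.938, 0.346, 0.001], [0.346, -0.938, -0.0], [0.0, 0.0, -1.0]]
contact_force: [0.4, -1.0, -0.5]
opening: 1.003
```

```bash
python3 - <<'E'
from h import *
snap("wrist","w1.png"); snap("top","t1.png"); snap("scene","s1.png")
s=sensors.read_state();print(s["t"],s["position"],s["joint_pos"])
E
```

```text
2.9 [ 0.4075583  -0.0631601   0.24829397] [-2.51867947e+01  3.48263681e+00  1.03405817e+02 -2.58208330e-03
  7.31114042e+01  4.44253884e+01]
```

View pics/w1.png

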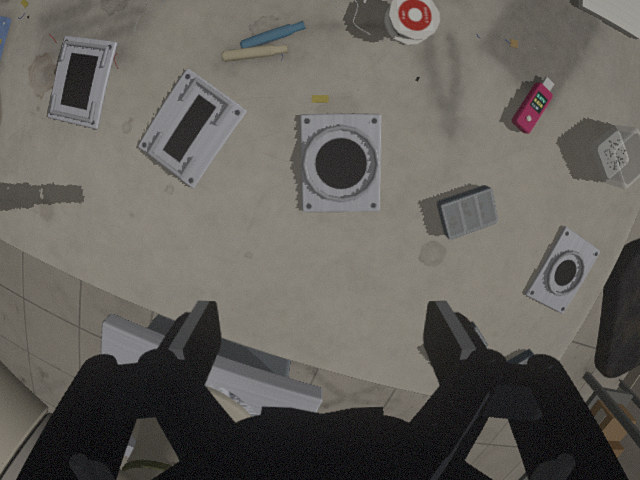

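The wrist picture shows all four nests: broad (82,80), narrow (190,127), large round (340,163) and small round (566,272). The box is at (467,211), meter (534,105), spool (412,15) and dish (615,155).

```bash
cat >> h.py <<'E'
def blob(d,mask,u,v,rad,zs,show=None):
    """largest component near (u,v): contour -> plane z; area moments"""
    m=np.zeros(mask.shape,np.uint8);cv2.circle(m,(int(u),int(v)),rad,255,-1);m&=(mask*255).astype(np.uint8)
    m=cv2.morphologyEx(m,cv2.MORPH_CLOSE,np.ones((3,3),np.uint8))
    n,l,st,c=cv2.connectedComponentsWithStats(m)
    if n<2: return None
    i=1+np.argmax(st[1:,4]);k=(l==i).astype(np.uint8)
    cs,_=cv2.findContours(k,cv2.RETR_EXTERNAL,cv2.CHAIN_APPROX_NONE);c=max(cs,key=len)[:,0,:]
    res=[]
    for z in zs:
        P=np.array([onz(d,a,b,z)[:2] for a,b in c])
        (cx,cy),(w,h),an=cv2.minAreaRect((P*1000).astype(np.float32))
        M=cv2.moments((P*1000).astype(np.float32).reshape(-1,1,2));
        g=np.array([M["m10"],M["m01"]])/M["m00"]
        if w<h: w,h,an=h,w,an+90
        res.append((z,g.round(1),np.round([cx,cy,w,h,an],1),round(M["m00"])))
    return res,c
E
python3 - <<'E'
from h import *
w=snap("wrist");t=snap("top");s=snap("scene")
gw=cv2.GaussianBlur(w["img"],(3,3),0).max(2);gt=t["img"].max(2);gs=s["img"].max(2)
N={"large":(0.4466,-0.0735,33),"small":(0.4331,-.3827,24),"broad":(.4486,.2464,42),"narrow":(.435,.0926,42)}
for n,(x,y,r) in N.items():
    for d,g in ((w,gw),(t,gt),(s,gs)):
        p=proj(d,[x,y,.005])[0]
        q=proj(d,[[x+r/1000,y,.005],[x,y+r/1000,.005]])
        rad=int(np.linalg.norm(q-p,axis=1).max())
        b=blob(d,g<70,*p,rad,[0,.005])
        print(n,d["n"],p.round(),b and b[0][1])
E
```

```text
large wrist [345. 165.] (0.005, array([447.4, -69. ]), array([447.6, -68.8,  49.5,  49.1,  20.6]), 1924)
large top [325. 248.] None
large scene [314. 264.] (0.005, array([450.7, -67.9]), array([450.8, -66.9,  44.3,  43.5, 132.4]), 1456)
small wrist [564. 270.] (0.005, array([ 430.3, -387.4]), array([ 430.3, -387.3,   34.6,   32.3,  155.1]), 879)
small top [465. 258.] (0.005, array([ 431.4, -386.6]), array([ 431.1, -386.5,   33.5,   30.9,  135.7]), 800)
small scene [435. 319.] (0.005, array([ 433.3, -386.6]), array([ 433.9, -386.1,   31.9,   29.8,  132.6]), 730)
broad wrist [77. 78.] (0.005, array([448.1, 244.4]), array([448. , 244.4,  61. ,  40.8,   2.9]), 2348)
broad top [181. 243.] (0.005, array([447.9, 243.8]), array([447.6, 243. ,  60.2,  39.8,   3.4]), 2222)
broad scene [222. 225.] (0.005, array([451.2, 246.2]), array([451.4, 246.2,  54.1,  34.6,   2.8]), 1509)
narrow wrist [188. 123.] (0.005, array([431.2,  90.6]), array([431.2,  90.6,  68.7,  22.6, 162. ]), 1467)
narrow top [250. 251.] (0.005, array([431. ,  89.8]), array([430.8,  89.9,  67.8,  21.9, 162.3]), 1309)
narrow scene [259. 244.] (0.005, array([434.2,  92.3]), array([434.8,  92.1,  62.7,  17.1, 161.6]), 747)
```

View pics/t1.png

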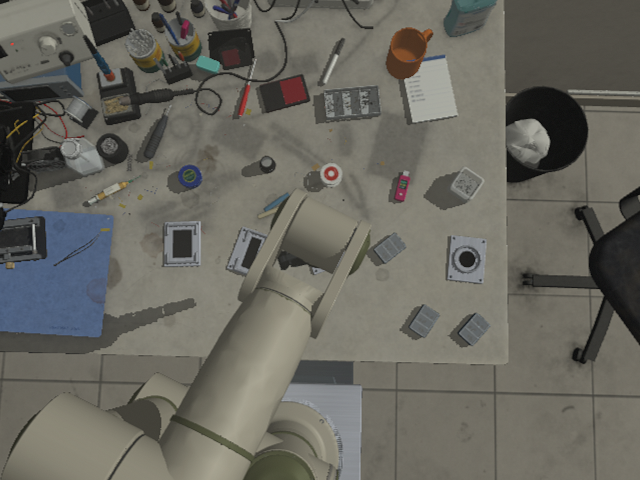

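View pics/s1.png

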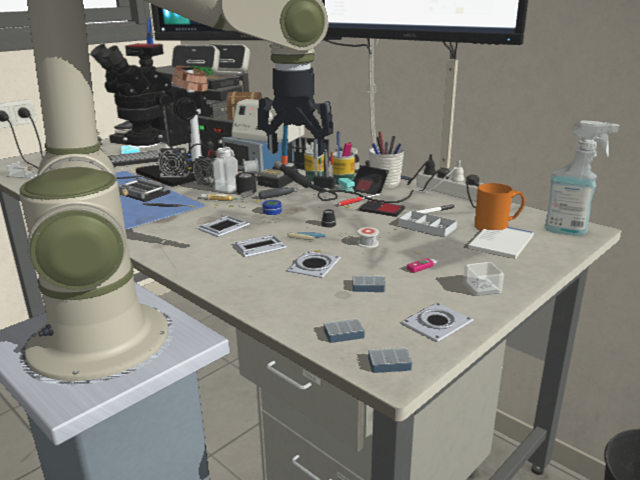

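```bash
python3 - <<'E'
from h import *
w=snap("wrist");t=snap("top");s=snap("scene")
for l,zz in (("tin",.025),("loupe",.036),("parts_box",.014),("usb_meter",.012),("spool",.03),("nest_broad",.005),("nest_narrow",.005),("nest_large_round",.005),("nest_small_round",.005)):
    c={}
    for d in (w,t,s):
        for o in finder.outline_of(l,d["n"]):
            if o["p"]<.4: continue
            m=np.argwhere(o["region"]);
            if len(m)<20: continue
            ys,xs=m.mean(0)
            b=blob(d,o["region"],o["rect"][0],o["rect"][1],int(max(o["rect"][2:])),[zz])
            print(l,d["n"],round(o["p"],2),[round(x) for x in o["rect"]],b[0][0][1],b[0][0][2])
            c.setdefault(d["n"],(d,xs,ys))
    if len(c)>1 and l!="parts_box":print("  tri",tri(list(c.values())).round(4))
E
```

```text
tin wrist 0.52 [80, 84, 66, 90] [450.3 227.6] [450.1 227.7  94.8  77.1   3.6]
tin top 0.63 [190, 179, 24, 21] [594.  229.9] [594.3 229.5  56.2  51.5  46.9]
tin scene 0.79 [270, 207, 19, 15] [579.3 211.3] [577.5 210.1 111.5  46.9  47.5]
tin scene 0.6 [329, 217, 21, 18] [619.4  49.6] [621.8  52.  106.   33.5  43.8]
  tri [0.525  0.1899 0.0695]
loupe top 0.58 [266, 163, 15, 15] [624.6  60.9] [624.8  60.6  36.2  33.    2.2]
loupe scene 0.74 [327, 218, 18, 17] [599.   30.3] [601.6  32.9 103.7  32.7  43.8]
  tri [0.6303 0.0617 0.0174]
parts_box wrist 0.65 [80, 82, 70, 92] [449.  235.8] [449.  235.7  98.7  81.6   2.8]
parts_box wrist 0.6 [520, 354, 28, 16] [ 302.1 -389. ] [ 303.3 -386.5   39.    23.5  101.9]
parts_box wrist 0.57 [467, 211, 62, 52] [ 450.3 -212.8] [ 450.4 -212.8   67.7   47.3  128.8]
parts_box top 0.6 [389, 245, 34, 30] [ 451.2 -214.3] [ 450.6 -214.3   62.6   41.6  129.7]
parts_box top 0.6 [471, 329, 26, 32] [ 278.3 -398.1] [ 278.7 -398.2   63.3   44.1  138.9]
parts_box scene 0.97 [390, 359, 48, 27] [ 272. -405.] [ 272.  -405.3   66.7   63.6  139.3]
parts_box scene 0.78 [343
[... 1252 characters left out ...]
9.1] [433.4  96.9 101.3  67.9 162.4]
nest_narrow scene 0.95 [259, 246, 52, 22] [432.5  90.6] [433.1  89.8 108.   91.6 163.6]
  tri [0.4346 0.0945 0.0016]
nest_large_round wrist 0.97 [339, 161, 82, 102] [447.6 -69.1] [447.5 -69.3  99.9  81.   20.8]
nest_large_round scene 0.57 [312, 265, 49, 26] [448. -71.] [446.6 -70.6 105.7  83.1  23.2]
  tri [ 0.4487 -0.0691  0.003 ]
nest_small_round wrist 0.65 [564, 268, 78, 87] [ 430.2 -385.2] [ 431.  -386.   100.6   85.8  175.3]
nest_small_round top 0.69 [466, 260, 38, 47] [ 431.1 -385.8] [ 431.5 -385.7   99.4   80.2  175.3]
nest_small_round scene 0.56 [436, 323, 66, 40] [ 430.4 -387.3] [ 430.2 -387.2  103.6   81.3  174.8]
  tri [ 0.4311 -0.3861  0.0021]
```

move_arm:
  motion: [0.92, -0.7, 0, 0, 1, 0.92, -0.7, 0.3, 0, 1, 0.92, -0.7, 0.3, 0, 1, 0.92, -0.7, 0.3, 0, 1, 0.92, -0.7, 0.3, 0, 1, 0.92, -0.7, 0.3, 0, 1, 0.92, -0.7, 0.3, 0, 1, 0.92, -0.7, 0.3, 0, 1, 0.92, -0.7, 0.3, 0, 1, 0.92, -0.7, 0.3, 0, 1, 0, 0, 0, 0, 1]

```text
t: 5.92
position: [0.5937, 0.2296, 0.1658]
ee_rot: [[0.938, 0.347, -0.002], [0.347, -0.938, -0.0], [-0.002, -0.0, -1.0]]
contact_force: [-1.3, -0.4, 0.3]
opening: 1.001
```

```bash
python3 - <<'E'
from h import *
w=snap("wrist","w2.png"); s=sensors.read_state();print(s["t"],s["position"],np.round(s["joint_pos"],1))
hsv=cv2.cvtColor(w["img"],cv2.COLOR_RGB2HSV)
m=(hsv[...,0]>100)&(hsv[...,0]<130)&(hsv[...,1]>110)&(hsv[...,2]>40)
p=proj(w,[.595,.23,.02])[0];print(p)
b=blob(w,m,*p,110,[0.01,.025]);print(b[0])
E
```

```text
5.975 [0.59352641 0.22854935 0.16651279] [10.5 35.8 71.1 -0.  73.2 80.3]
[321.44763054 222.58832205]
[(0.01, array([593.8, 231.3]), array([593.6, 231.2,  52.4,  51.5, 158. ]), 2092), (0.025, array([597.8, 232.7]), array([597.7, 232.6,  49.7,  48.7, 158. ]), 1875)]
```

View pics/w2.png

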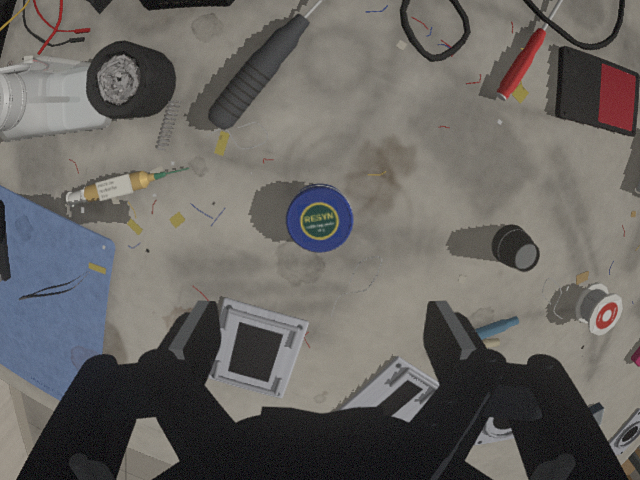

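```bash
python3 - <<'E'
from h import *
w=snap("wrist");t=snap("top")
def lab(d,lo,hi):
    p=proj(d,[.596,.231,.025])[0]
    h=cv2.cvtColor(d["img"],cv2.COLOR_RGB2HSV)
    x0,y0=int(p[0]),int(p[1]);r=45 if d["n"]=="wrist" else 12
    m=np.zeros(h.shape[:2],np.uint8);cv2.circle(m,(x0,y0),r,255,-1)
    k=(m>0)&(h[...,0]>lo)&(h[...,0]<hi)&(h[...,1]>60)
    k=cv2.morphologyEx(k.astype(np.uint8),cv2.MORPH_OPEN,np.ones((2,2)))
    q=np.argwhere(k>0)[:,::-1].astype(np.float32);(c,r)=cv2.minEnclosingCircle(q);print(d["n"],len(q),c,r,q.mean(0));return c
a=lab(w,15,90);b=lab(t,15,90)
for z in (.02,.025):print(onz(w,*a,z),onz(t,*b,z))
print(tri([(w,*a),(t,*b)]))
cv2.imwrite("pics/tc.png",cv2.resize(np.hstack([w["img"][160:280,260:380],cv2.resize(t["img"][162:192,175:205],(120,120),interpolation=0)])[:,:,::-1],None,fx=3,fy=3,interpolation=0))
E
```

```text
wrist 968 (318.6886901855469, 220.9339599609375) 19.098331451416016 [318.75412 220.28099]
top 51 (192.0, 176.5) 5.590270042419434 [192.7255  176.39215]
[0.595192   0.23128469 0.02      ] [0.59550439 0.22618202 0.02      ]
[0.59654445 0.23173874 0.025     ] [0.59436631 0.22510958 0.025     ]
[0.59529606 0.22900891 0.01589863]
```

View pics/tc.png

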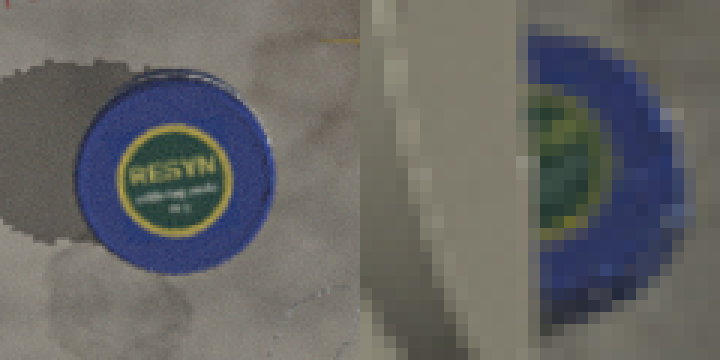

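```bash
python3 - <<'E'
from h import *
w=snap("wrist")
T=w["tool_from_camera"]
def tr(u,v):
    x=(u-w["cx"])/w["fx"];y=(v-w["cy"])/w["fy"];r=np.hypot(x,y);k=np.sin(r)/r
    return T[:3,3],T[:3,:3]@np.array([x*k,y*k,np.cos(r)])
for u,v in ((216,302),(428,302),(216,365),(428,365),(218,312),(190,302)):
    o,d=tr(u,v);s=(np.sign(d[1])*.0425-o[1])/d[1];print(u,v,(o+d*s).round(4))
cv2.imwrite("pics/wf.png",cv2.resize(w["img"][280:400,150:490][:,:,::-1],None,fx=2.2,fy=2.2,interpolation=cv2.INTER_CUBIC))
# earlier top image for tin
t=snap("top");img=cv2.imread("pics/top0.png")[:,:,::-1]
h=cv2.cvtColor(np.ascontiguousarray(img),cv2.COLOR_RGB2HSV)
m=(h[...,0]>100)&(h[...,0]<130)&(h[...,1]>110)
print(blob(t,m,190,178,18,[.01,.025])[0])
y,x=np.argwhere((h[165:190,178:203,0]>15)&(h[165:190,178:203,0]<90)&(h[165:190,178:203,1]>80)).mean(0)+[165,178];print(x,y)
E
```

```text
216 302 [ 0.0096 -0.0425  0.0031]
428 302 [0.0108 0.0425 0.0006]
216 365 [-0.0132 -0.0425 -0.0092]
428 365 [-0.0116  0.0425 -0.0114]
218 312 [ 0.0044 -0.0425  0.004 ]
190 302 [ 0.024  -0.0425 -0.0241]
[(0.01, array([599.4, 234.2]), array([599.4, 233.5,  50.2,  47.6,  48.3]), 1800), (0.025, array([595.9, 230.9]), array([596. , 230.2,  49.6,  47. ,  48.3]), 1761)]
188.7017543859649 175.3684210526316
```

View pics/wf.png

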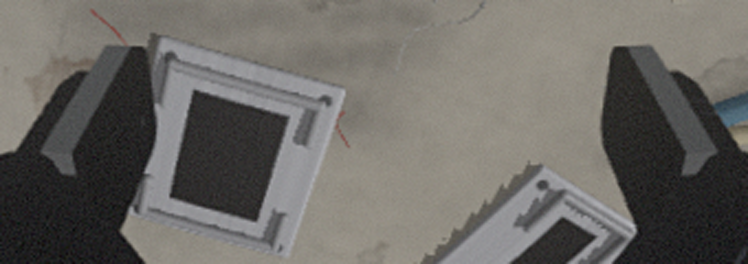

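move_arm:
  motion: [0.13, -0.06, 0.5, 0, 1, 0, 0, 0.9, 0, 1, 0, 0, 0.9, 0, 1, 0, 0, 0.9, 0, 1, 0, 0, 0.9, 0, 0.9, 0, 0, 0.42, 0, 0.8, 0, 0, 0, 0, 0.8, 0, 0, 0, 0, 0, 0, 0, 0, 0, 0, 0, 0, 0, 0, 0, 0, 0, 0, 0, 0]

```text
t: 7.55
position: [0.5975, 0.2314, 0.0336]
ee_rot: [[0.938, 0.346, 0.003], [0.346, -0.938, 0.0], [0.003, 0.001, -1.0]]
contact_force: [-1.7, -0.5, 6.1]
opening: 0.543
```

```bash
python3 - <<'E'
from h import *
w=snap("wrist","w3.png"); s=sensors.read_state();print(s["t"],s["position"],s["opening"],s["contact_force"])
E
```

```text
7.6 [0.59755242 0.23138053 0.03354525] 0.5459900350134157 [-1.15537037 -0.79038778  5.84265363]
```

View pics/w3.png

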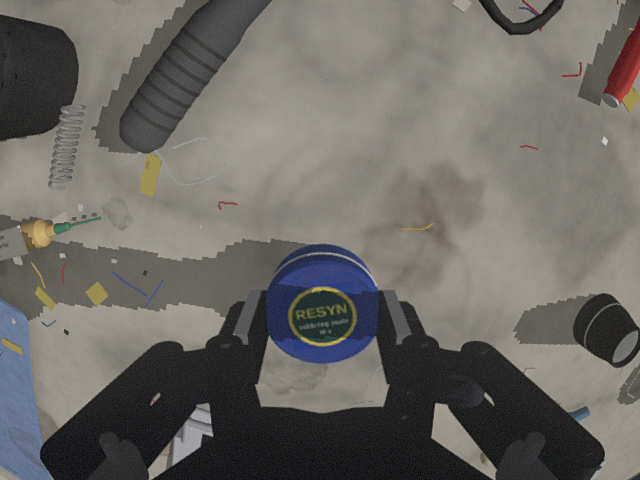

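move_arm:
  motion: [0, 0, -0.5, 0, 0, 0, 0, -1, 0, 0, 0, 0, -1, 0, 0, 0, 0, 0, 0, 0]

```text
t: 8.1
position: [0.598, 0.2315, 0.1101]
ee_rot: [[0.938, 0.346, 0.006], [0.346, -0.938, 0.001], [0.006, 0.001, -1.0]]
contact_force: [-0.4, 1.2, -1.4]
opening: 0.543
```

```bash
python3 - <<'E'
from h import *
w=snap("wrist","w4.png"); s=sensors.read_state();print(s["t"],s["position"],s["opening"],s["contact_force"])
T=w["tool_from_camera"]
h=cv2.cvtColor(w["img"],cv2.COLOR_RGB2HSV);m=np.zeros(h.shape[:2],np.uint8);cv2.circle(m,(323,315),50,255,-1)
k=((m>0)&(h[...,0]>15)&(h[...,0]<90)&(h[...,1]>60)).astype(np.uint8)
k=cv2.morphologyEx(k,cv2.MORPH_OPEN,np.ones((2,2)))
(c,r)=cv2.minEnclosingCircle(np.argwhere(k>0)[:,::-1].astype(np.float32));print(c,r)
for dz in (.004,.006,.008): 
    P=onz(w,*c,s["position"][2]-dz); print(dz,np.array(s["ee_rot"]).T@(P-s["position"]))
E
```

```text
8.15 [0.59711688 0.23131997 0.10798182] 0.543525087791728 [-1.09761781  0.81410167 -1.41213047]
(323.0, 317.0) 34.23458480834961
0.004 [0.00264743 0.00095746 0.00400659]
0.006 [0.00147307 0.00096583 0.00600385]
0.008 [0.00029871 0.00097421 0.00800111]
```

View pics/w4.png

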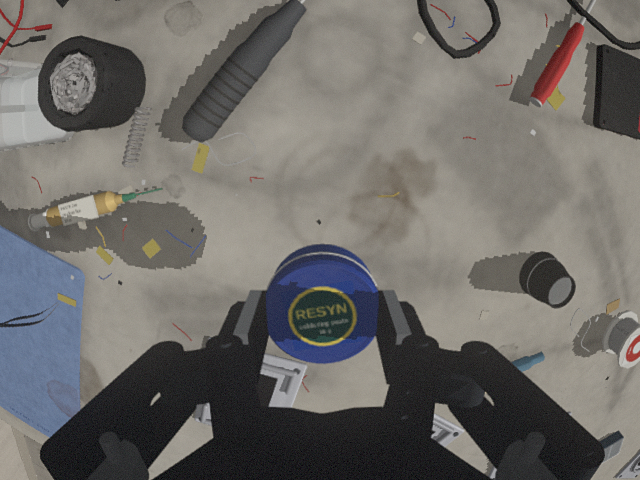

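move_arm:
  motion: [-0.4, 0.38, 0, 0, 0, -0.81, 0.76, 0, 0, 0, -0.81, 0.76, 0, 0, 0, -0.81, 0.76, 0, 0, 0, -0.81, 0.76, 0, 0, 0, -0.81, 0.76, 0, 0, 0, -0.81, 0.76, 0, 0, 0, -0.81, 0.76, 0, 0, 0, -0.81, 0.76, 0, 0, 0, -0.81, 0.76, 0, 0, 0, -0.43, 0.41, 0, 0, 0, 0, 0, 0, 0, 0]

```text
t: 9.65
position: [0.4466, -0.0682, 0.1061]
ee_rot: [[0.939, 0.344, -0.001], [0.344, -0.939, 0.001], [-0.001, -0.001, -1.0]]
contact_force: [0.5, 0.7, 0.2]
opening: 0.546
```

```bash
python3 - <<'E'
from h import *
for i in range(3):
    w=snap("wrist","w5.png"); s=sensors.read_state();print(s["t"],s["position"],s["opening"],s["contact_force"])
E
```

```text
9.7 [ 0.44691325 -0.06765045  0.10618475] 0.5387597322758177 [0.3272443  0.05527182 0.02189074]
9.75 [ 0.44713051 -0.06729339  0.10628932] 0.5411743700135214 [ 0.52781528 -0.18395021 -0.80634051]
9.8 [ 0.44727194 -0.06714167  0.10637949] 0.5419549221649421 [ 0.48019757  0.07186483 -0.31093038]
```

View pics/w5.png

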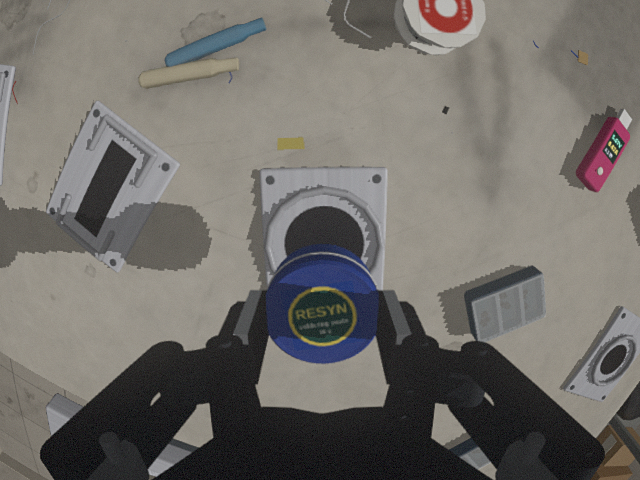

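move_arm:
  motion: [-0.03, 0.03, 0.6, 0, 0, 0, 0, 0.8, 0, 0, 0, 0, 0.6, 0, 0, 0, 0, 0.2, 0, 0, 0, 0, 0, 0, 0]

```text
t: 10.42
position: [0.4468, -0.0685, 0.0407]
ee_rot: [[0.938, 0.346, -0.0], [0.346, -0.938, 0.0], [-0.0, -0.0, -1.0]]
contact_force: [-0.9, -0.0, -0.3]
opening: 0.542
```

```bash
python3 - <<'E'
from h import *
for i in range(2):
    w=snap("wrist","w6.png"); s=sensors.read_state();print(s["t"],s["position"],s["opening"],s["contact_force"])
E
```

```text
10.475 [ 0.4470385  -0.06871685  0.04108063] 0.5452792235528171 [ 0.06362428 -0.08117262 -1.0336553 ]
10.525 [ 0.44711331 -0.06885803  0.0412664 ] 0.5467791433929907 [0.11750401 0.61624913 0.14158273]
```

View pics/w6.png

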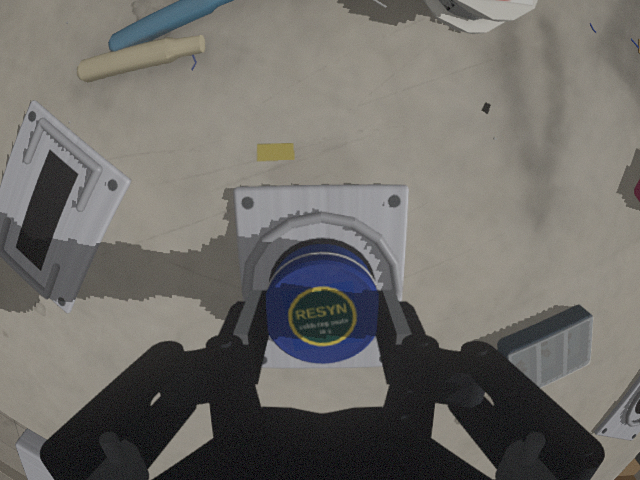

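```bash
python3 - <<'E'
from h import *
w=snap("wrist"); s=sensors.read_state();R=np.array(s["ee_rot"]);p=np.array(s["position"]);print(p)
f=lambda u,v,z:(R.T@(onz(w,u,v,z)-p)*1000).round(1)
print("holes",f(248,203,.005),f(394,201,.005),"corners",f(237,187,.005),f(408,186,.005))
print("tin label",f(323,317,p[2]-.0085))
# tin lower body edges and rim
print("rim outer apex",f(322,213,.0075),"left in",f(250,290,.0075),"right in",f(398,290,.0075))
o=[o for o in finder.outline_of("nest_large_round","wrist")]
for q in o:print(q["p"],q["rect"])
E
```

```text
[ 0.44709168 -0.06892389  0.04129369]
holes [ 42.6 -33.2  36.3] [43.5 33.  36.4] corners [ 50.1 -37.9  36.3] [50.5 39.2 36.4]
tin label [0.3 0.8 8.5]
rim outer apex [38.4  0.4 33.8] left in [  0.1 -34.6  33.8] right in [-0.1 37.3 33.8]
0.8 [321.4, 276.9, 174.0, 186.0]
```

move_arm:
  motion: [0, 0, 0.07, 0, 0, 0, 0, 0.03, 0, 0, 0, 0, 0, 0, 0]

```text
t: 11.0
position: [0.4469, -0.069, 0.0385]
ee_rot: [[0.938, 0.346, 0.0], [0.346, -0.938, -0.0], [0.0, 0.0, -1.0]]
contact_force: [-4.0, 0.9, 11.9]
opening: 0.542
```

```bash
python3 - <<'E'
from h import *
for i in range(3):
    optics.get_image("wrist"); s=sensors.read_state();print(s["t"],s["position"],s["opening"],s["contact_force"])
E
```

```text
11.05 [ 0.4468752  -0.06904191  0.03849216] 0.5432139680087502 [-3.77807205  0.35670505 11.48813659]
11.1 [ 0.44684803 -0.06903903  0.03846105] 0.5435773817051328 [-3.06481654  0.33773412 10.76668119]
11.15 [ 0.44683846 -0.06902439  0.03846379] 0.5460719801557529 [-3.13429251  0.74723642 11.37657291]
```

move_arm:
  motion: [0, 0, -0.02, 0, 0, 0, 0, 0, 0, 0.8, 0, 0, 0, 0, 0.8, 0, 0, 0, 0, 0.8, 0, 0, -0.4, 0, 0.9, 0, 0, -0.8, 0, 0.9, 0, 0, -0.8, 0, 1, 0, 0, -0.8, 0, 1]

```text
t: 12.15
position: [0.4467, -0.0689, 0.1239]
ee_rot: [[0.938, 0.346, 0.001], [0.346, -0.938, -0.0], [0.001, 0.0, -1.0]]
contact_force: [0.5, 0.8, -0.1]
opening: 0.996
```

```bash
python3 - <<'E'
from h import *
for i in range(2):
    w=snap("wrist","w7.png"); s=sensors.read_state();print(s["t"],s["position"],s["opening"],s["contact_force"])
h=cv2.cvtColor(w["img"],cv2.COLOR_RGB2HSV)
p=proj(w,[.4474,-.069,.03])[0];m=np.zeros(h.shape[:2],np.uint8);cv2.circle(m,(int(p[0]),int(p[1])),45,255,-1)
k=((m>0)&(h[...,0]>15)&(h[...,0]<90)&(h[...,1]>60)).astype(np.uint8)
k=cv2.morphologyEx(k,cv2.MORPH_OPEN,np.ones((2,2)))
(c,r)=cv2.minEnclosingCircle(np.argwhere(k>0)[:,::-1].astype(np.float32));print(c,r,onz(w,*c,.03))
E
```

```text
12.2 [ 0.44803341 -0.06936862  0.1265586 ] 1.0005063811230785 [1.13222208 0.18642002 3.8056407 ]
12.25 [ 0.44784456 -0.06933164  0.12494473] 1.0023166518316817 [0.04211893 0.36568645 0.21273633]
(321.13043212890625, 249.28260803222656) 22.37266731262207 [ 0.44669738 -0.07018441  0.03      ]
```

View pics/w7.png

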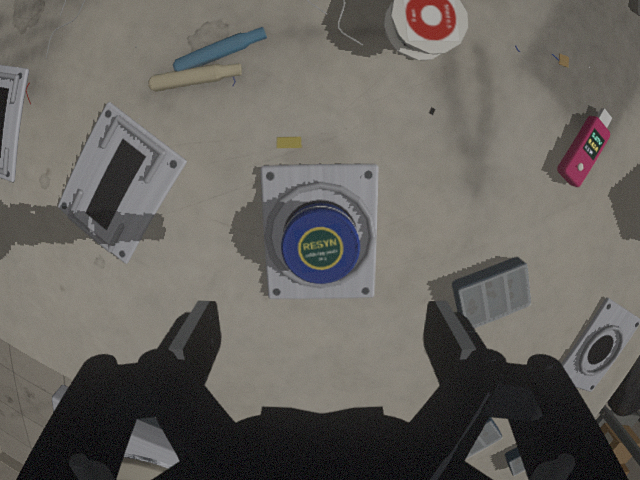

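```bash
python3 - <<'E'
from h import *
w=snap("wrist")
P=np.array([onz(w,u,v,.005) for u,v in ((270,175),(367.5,174.5),(276.5,292),(365,291))]);print(P.round(4),P.mean(0),w["W"][:3,3])
c=proj(w,[.4467,-.0702,.03]);print(c)
g=cv2.cvtColor(w["img"],cv2.COLOR_RGB2GRAY)
cv2.imwrite("pics/w7c.png",cv2.resize(w["img"][150:310,250:390][:,:,::-1],None,fx=3.6,fy=3.6,interpolation=cv2.INTER_CUBIC))
E
```

```text
[[ 0.4764 -0.0227  0.005 ]
 [ 0.4991 -0.084   0.005 ]
 [ 0.3954 -0.0537  0.005 ]
 [ 0.4187 -0.115   0.005 ]] [ 0.44737643 -0.06884267  0.005     ] [ 0.52251377 -0.04171096  0.2513586 ]
[[321.35620043 249.87361097]]
```

View pics/w7c.png

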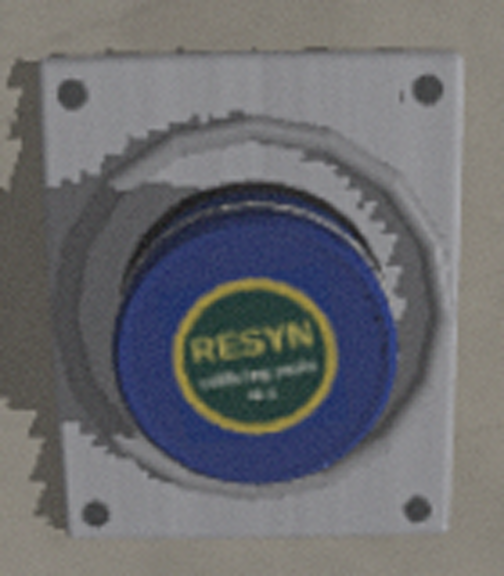

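move_arm:
  motion: [0.44, -0.12, 0, 0, 1, 0.88, -0.25, 0, 0, 1, 0.88, -0.25, 0, 0, 1, 0.88, -0.25, 0, 0, 1, 0.88, -0.25, 0, 0, 1, 0.88, -0.25, 0, 0, 1, 0.88, -0.25, 0, 0, 1, 0.88, -0.25, 0, 0, 1, 0.44, -0.12, 0, 0, 1, 0, 0, 0, 0, 1, 0, 0, 0, 0, 1]

```text
t: 13.68
position: [0.6238, 0.0602, 0.1216]
ee_rot: [[0.938, 0.346, -0.001], [0.346, -0.938, 0.0], [-0.001, -0.001, -1.0]]
contact_force: [0.1, 0.4, 0.7]
opening: 0.998
```

```bash
python3 - <<'E'
from h import *
for i in range(2):
    w=snap("wrist","w8.png"); s=sensors.read_state();print(s["t"],s["position"],s["opening"],np.round(s["joint_pos"],1))
E
```

```text
13.725 [0.62384094 0.05999093 0.12188779] 0.996850752199325 [-5.2 37.2 75.8 -0.  67.1 64.6]
13.775 [0.62391197 0.0599085  0.12210372] 0.9993085368681642 [-5.2 37.2 75.8 -0.  67.1 64.6]
```

View pics/w8.png

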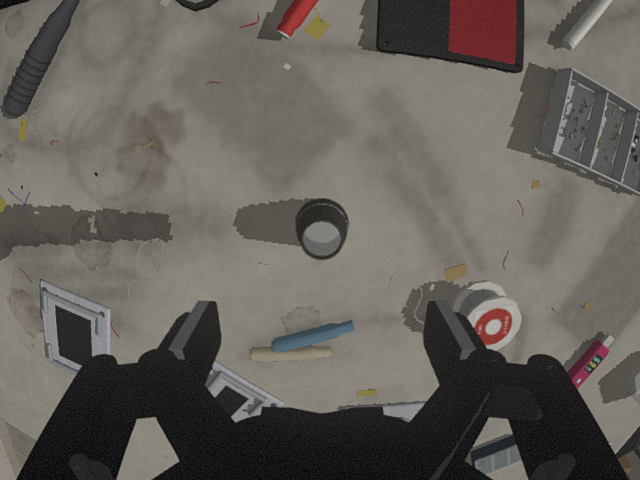

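```bash
python3 - <<'E'
from h import *
w=snap("wrist");t=snap("top")
cv2.imwrite("pics/w8c.png",cv2.resize(w["img"][180:280,260:380][:,:,::-1],None,fx=6,fy=6,interpolation=cv2.INTER_CUBIC))
g=cv2.GaussianBlur(w["img"],(3,3),0).max(2)
# lens: bright ellipse
m=(g>88)
mm=np.zeros(g.shape,np.uint8);cv2.circle(mm,(322,240),23,255,-1)
print([int(g[v,322]) for v in range(190,270,3)])
b=blob(w,m&(mm>0),322,240,24,[.036]);print("lens",b[0])
c=b[1].mean(0);
cc=cv2.fitEllipse(b[1].astype(np.float32));print(cc)
E
```

```text
[134, 133, 135, 50, 51, 54, 45, 45, 44, 41, 66, 134, 131, 130, 131, 131, 130, 127, 104, 101, 102, 105, 60, 81, 137, 137, 136]
lens [(0.036, array([632.4,  63. ]), array([632.6,  63.2,  21.8,  21. , 110.1]), 359)]
((321.2127685546875, 237.8046417236328), (32.93233871459961, 36.31171417236328), 91.79548645019531)
```

View pics/w8c.png

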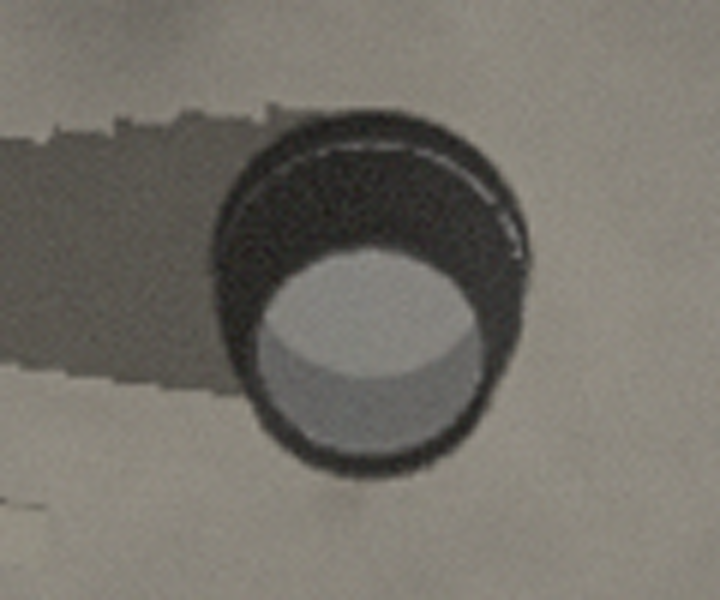

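```bash
cat > loupe.py <<'E'
from h import *
w=snap("wrist");s=sensors.read_state()
g=cv2.GaussianBlur(w["img"],(3,3),0).max(2)
p0=proj(w,[.628,.061,.02])[0]
m=np.zeros(g.shape,np.uint8);cv2.circle(m,(int(p0[0]),int(p0[1])),40,1,-1)
k=(((g<75)&(m>0))*1).astype(np.uint8)
n,l,st,_=cv2.connectedComponentsWithStats(k);k=(l==1+np.argmax(st[1:,4])).astype(np.uint8)
c=max(cv2.findContours(k,cv2.RETR_EXTERNAL,cv2.CHAIN_APPROX_NONE)[0],key=len)
C=cv2.convexHull(c)[:,0].astype(float);C=c[:,0].astype(float)
a=np.linspace(0,2*np.pi,120,endpoint=False)
def hull(x,y,r1,h,h0=.006):
    P=[]
    for z,r in ((0,.0185),(h0,.0185),(h,r1)):
        P.append(np.c_[x+r*np.cos(a),y+r*np.sin(a),np.full(a.shape,z)])
    return cv2.convexHull(proj(w,np.vstack(P)).astype(np.float32))
def f(q):
    H=hull(*q);return [cv2.pointPolygonTest(H,tuple(map(float,u)),True)-.5 for u in C]
for h in (.03,.036,.042):
    r=least_squares(lambda q:f([q[0],q[1],q[2],h]),[.628,.061,.015],loss="soft_l1",diff_step=1e-3)
    print(h,r.x.round(4),r.cost)
r=least_squares(f,[.628,.061,.015,.036],loss="soft_l1",diff_step=1e-3);print(r.x.round(4),r.cost)
E
python3 loupe.py
```

```text
0.03 [0.6307 0.0629 0.0139] 21.8450338193527
0.036 [0.6308 0.0629 0.012 ] 23.07483575888921
0.042 [0.6307 0.0629 0.01  ] 34.99635630004451
[0.6307 0.0629 0.0131 0.0324] 20.505478554940424
```

```bash
python3 - <<'E'
from h import *
w=snap("wrist");s=sensors.read_state();print(s["position"])
for r in (.0185,.0175,.0165):
  for z in np.arange(0,.024,.004):
    P=np.c_[[.6309+r*np.cos(a) for a in np.radians([20.2])],[.0629+r*np.sin(a) for a in np.radians([20.2])],[z]]
    print(r,round(z,3),proj(w,P).round(1).tolist())
print("measured rear: outline 198.5, white 204.3")
E
```

```text
[0.62414936 0.05990064 0.12241195]
0.0185 0.0 [[320.5, 197.9]]
0.0185 0.004 [[320.4, 199.2]]
0.0185 0.008 [[320.4, 200.5]]
0.0185 0.012 [[320.4, 201.8]]
0.0185 0.016 [[320.4, 203.2]]
0.0185 0.02 [[320.4, 204.6]]
0.0175 0.0 [[320.5, 199.3]]
0.0175 0.004 [[320.4, 200.6]]
0.0175 0.008 [[320.4, 201.9]]
0.0175 0.012 [[320.4, 203.3]]
0.0175 0.016 [[320.4, 204.7]]
0.0175 0.02 [[320.4, 206.2]]
0.0165 0.0 [[320.5, 200.7]]
0.0165 0.004 [[320.4, 202.0]]
0.0165 0.008 [[320.4, 203.4]]
0.0165 0.012 [[320.4, 204.8]]
0.0165 0.016 [[320.4, 206.2]]
0.0165 0.02 [[320.4, 207.7]]
measured rear: outline 198.5, white 204.3
```

move_arm:
  motion: [0.25, -0.02, 0.4, 0, 1, 0, 0, 0.9, 0, 1, 0, 0, 0.9, 0, 0.8, 0, 0, 0.8, 0, 0.7, 0, 0, 0.25, 0, 0.7, 0, 0, 0, 0, 0.7, 0, 0, 0, 0, 0, 0, 0, 0, 0, 0, 0, 0, 0, 0, 0, 0, 0, 0, 0, 0]

```text
t: 15.22
position: [0.6318, 0.0632, 0.0262]
ee_rot: [[0.938, 0.346, 0.002], [0.346, -0.938, -0.0], [0.002, 0.001, -1.0]]
contact_force: [-0.7, -0.2, 6.0]
opening: 0.343
```

```bash
python3 - <<'E'
from h import *
for i in range(2):
    w=snap("wrist","w9.png"); s=sensors.read_state();print(s["t"],s["position"],s["opening"],s["contact_force"])
E
```

```text
15.275 [0.63181049 0.06319639 0.02619549] 0.342423206171619 [-0.95330983 -1.71209644  6.33531217]
15.325 [0.6318235  0.06317897 0.0262087 ] 0.34282074751438163 [-0.45363891  0.09544269  5.85606105]
```

View pics/w9.png

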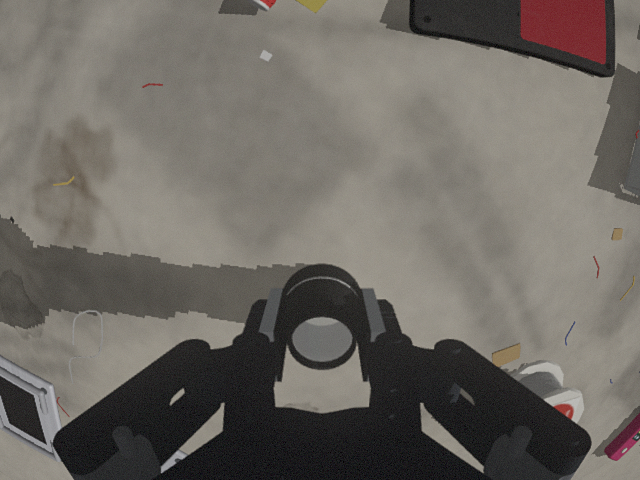

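move_arm:
  motion: [0, 0, -0.3, 0, 0, 0, 0, -0.5, 0, 0, 0, 0, -0.8, 0, 0, 0, 0, -0.8, 0, 0, 0, 0, -0.3, 0, 0, 0, 0, 0, 0, 0]

```text
t: 16.08
position: [0.6312, 0.0632, 0.1063]
ee_rot: [[0.938, 0.346, 0.001], [0.346, -0.938, -0.0], [0.001, 0.0, -1.0]]
contact_force: [-0.3, -0.1, -0.8]
opening: 0.341
```

```bash
python3 - <<'E'
from h import *
for i in range(2):
    w=snap("wrist","w10.png"); s=sensors.read_state();print(s["t"],s["position"],s["opening"],s["contact_force"])
E
```

```text
16.125 [0.63085576 0.06326798 0.10543803] 0.34557169265620324 [ 0.50529523 -0.83870055 -0.33257807]
16.175 [0.63066418 0.06330624 0.10492814] 0.34850181040239747 [-0.41978126  0.09744781 -1.10950584]
```

View pics/w10.png

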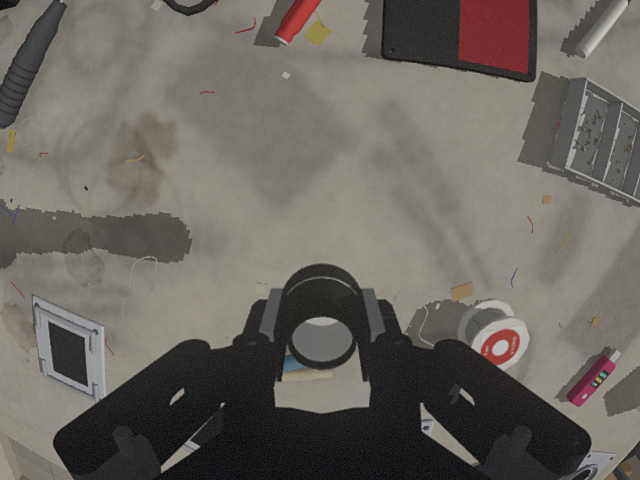

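move_arm:
  motion: [-0.42, 0.44, 0, 0, 0, -0.88, 0.91, 0, 0, 0, -0.88, 0.91, 0, 0, 0, -0.88, 0.91, 0, 0, 0, -0.88, 0.91, 0, 0, 0, -0.88, 0.91, 0, 0, 0, -0.88, 0.91, 0, 0, 0, -0.88, 0.91, 0, 0, 0, -0.88, 0.91, 0, 0, 0, -0.88, 0.91, 0, 0, 0, -0.88, 0.91, 0, 0, 0, -0.88, 0.91, 0, 0, 0]

```text
t: 17.68
position: [0.4534, -0.3371, 0.1053]
ee_rot: [[0.939, 0.345, -0.001], [0.345, -0.939, 0.001], [-0.0, -0.001, -1.0]]
contact_force: [0.0, -0.1, -0.9]
opening: 0.343
```

move_arm:
  motion: [-0.88, 0.91, 0, 0, 0, -0.45, 0.42, 0, 0, 0, 0, 0, 0, 0, 0, 0, 0, 0, 0, 0]

```text
t: 18.18
position: [0.4317, -0.3858, 0.1056]
ee_rot: [[0.938, 0.346, -0.0], [0.346, -0.938, 0.001], [0.0, -0.001, -1.0]]
contact_force: [1.0, 0.7, -1.2]
opening: 0.344
```

```bash
python3 - <<'E'
from h import *
for i in range(2):
    w=snap("wrist","w11.png"); s=sensors.read_state();print(s["t"],s["position"],s["opening"],s["contact_force"],np.round(s["joint_pos"],1))
R=np.array(s["ee_rot"]);p=np.array(s["position"])
P=onz(w,322,340,p[2]+.0098);print("lens in tool",(R.T@(P-p)*1000).round(1))
E
```

```text
18.225 [ 0.4318789  -0.38572617  0.10572018] 0.3404294628983929 [-0.79403406  0.16032679 -0.5819231 ] [-53.4  32.8  86.    0.   61.2  16.4]
18.275 [ 0.43195045 -0.38578773  0.10580081] 0.34587322665453135 [-1.09361529 -0.71062016 -0.48119017] [-53.4  32.8  86.    0.   61.2  16.3]
lens in tool [ 1.   0.3 -9.8]
```

View pics/w11.png

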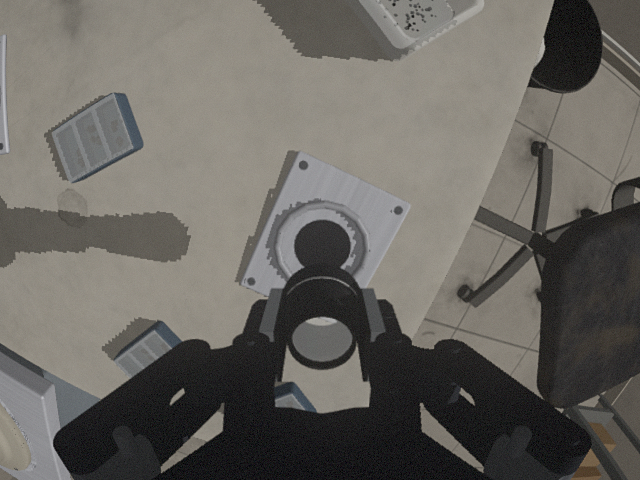

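```bash
python3 - <<'E'
from h import *
w=snap("wrist");s=sensors.read_state()
A,B=onz(w,398.5,210,.005),onz(w,249.5,281.5,.005);print("holes mid",(A+B)/2, np.linalg.norm(A-B))
g=cv2.GaussianBlur(w["img"],(3,3),0).max(2)
m=((g<75)*1).astype(np.uint8);m[262:]=0;m[:, :285]=0;m[:,360:]=0;m[:210]=0
c=max(cv2.findContours(m,cv2.RETR_EXTERNAL,cv2.CHAIN_APPROX_NONE)[0],key=len)[:,0]
c=c[c[:,1]<258]
P=np.array([onz(w,*q,.005)[:2] for q in c])
r=least_squares(lambda q:np.hypot(P[:,0]-q[0],P[:,1]-q[1])-q[2],[.43,-.387,.0185]);print(r.x.round(4),r.cost)
r=least_squares(lambda q:np.hypot(P[:,0]-q[0],P[:,1]-q[1])-.0180,[.43,-.387]);print(r.x.round(4),r.cost,s["position"])
E
```

```text
holes mid [ 0.43012555 -0.38662778  0.005     ] 0.1103007783387834
[ 0.4305 -0.3867  0.0176] 1.6956677083510756e-06
[ 0.4301 -0.3869] 5.042975422366554e-06 [ 0.43194062 -0.38591436  0.10581196]
```

move_arm:
  motion: [-0.08, 0.01, 0.6, 0, 0, 0, 0, 0.9, 0, 0, 0, 0, 0.6, 0, 0, 0, 0, 0.3, 0, 0, 0, 0, 0, 0, 0, 0, 0, 0.03, 0, 0, 0, 0, 0, 0, 0]

```text
t: 19.2
position: [0.4295, -0.3882, 0.0335]
ee_rot: [[0.938, 0.346, 0.001], [0.346, -0.938, -0.001], [0.0, 0.001, -1.0]]
contact_force: [0.3, 0.0, -0.4]
opening: 0.345
```

```bash
python3 - <<'E'
from h import *
for i in range(2):
    w=snap("wrist","w12.png"); s=sensors.read_state();print(s["t"],s["position"],s["opening"],s["contact_force"])
E
```

```text
19.25 [ 0.42943263 -0.38816917  0.03338632] 0.3462416383075627 [ 0.68508919  0.2663337  -0.09200352]
19.3 [ 0.42941107 -0.38813761  0.03331979] 0.34559424985032244 [ 0.46693864  0.08656262 -0.39823745]
```

View pics/w12.png

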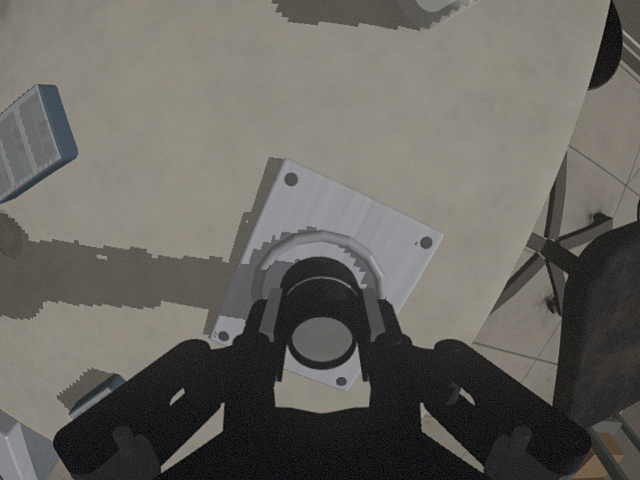

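```bash
python3 - <<'E'
from h import *
w=snap("wrist");s=sensors.read_state();R=np.array(s["ee_rot"]);p=np.array(s["position"])
P=np.array([onz(w,u,v,.005) for u,v in ((291.5,180),(426.5,243),(341.5,381),(223.5,336.5))]);print(p,P.mean(0).round(4),((P[0]+P[2])/2).round(4),((P[1]+P[3])/2).round(4))
print("nest in tool",(R.T@(P.mean(0)-p)*1000).round(1),"lens",(R.T@(onz(w,322,340,p[2]+.0098)-p)*1000).round(1))
E
```

```text
[ 0.4293564  -0.38809311  0.03321805] [ 0.4301 -0.387   0.005 ] [ 0.4302 -0.387   0.005 ] [ 0.43  -0.387  0.005]
nest in tool [ 1.  -0.8 28.2] lens [ 1.   0.4 -9.8]
```

move_arm:
  motion: [0, -0.04, 0, 0, 0, 0, 0, 0.04, 0, 0, 0, 0, 0.03, 0, 0, 0, 0, 0, 0, 0]

```text
t: 19.85
position: [0.4289, -0.3868, 0.0312]
ee_rot: [[0.938, 0.346, -0.0], [0.346, -0.938, 0.0], [-0.0, -0.0, -1.0]]
contact_force: [-2.2, 1.3, 5.4]
opening: 0.347
```

```bash
python3 - <<'E'
from h import *
for i in range(3):
    w=snap("wrist"); s=sensors.read_state();print(s["t"],s["position"],s["opening"],s["contact_force"])
E
```

```text
19.9 [ 0.42886251 -0.38683822  0.03120169] 0.3434671964546208 [-1.53084156  1.5055152   4.69046846]
19.95 [ 0.42886536 -0.38682426  0.03121487] 0.3459983389532326 [-1.83638053  1.26663263  4.58411092]
20.0 [ 0.42886258 -0.38680828  0.03120734] 0.345844338501999 [-2.03178499  2.23768185  5.33557552]
```

move_arm:
  motion: [0, 0, 0, 0, 0.7, 0, 0, 0, 0, 0.8, 0, 0, 0, 0, 0.8, 0, 0, 0, 0, 0.8, 0, 0, -0.4, 0, 0.9, 0, 0, -0.8, 0, 0.9, 0, 0, -0.8, 0, 1, 0, 0, -0.8, 0, 1, 0, 0, 0, 0, 1]

```text
t: 21.12
position: [0.4295, -0.3876, 0.117]
ee_rot: [[0.938, 0.346, 0.003], [0.346, -0.938, -0.003], [0.001, 0.004, -1.0]]
contact_force: [0.5, 0.5, -0.8]
opening: 1.002
```

```bash
python3 - <<'E'
from h import *
for i in range(2):
    w=snap("wrist","w13.png"); s=sensors.read_state();print(s["t"],s["position"],s["opening"],s["contact_force"])
cv2.imwrite("pics/w13c.png",cv2.resize(w["img"][160:320,240:400][:,:,::-1],None,fx=3.6,fy=3.6,interpolation=cv2.INTER_CUBIC))
E
```

```text
21.175 [ 0.42899749 -0.38702041  0.11546621] 0.9992234745889573 [-0.57816623  0.03201097 -0.88998649]
21.225 [ 0.42871007 -0.38663534  0.11451965] 1.0040324814804062 [-0.58004842 -0.68792743 -0.32808698]
```

View pics/w13.png

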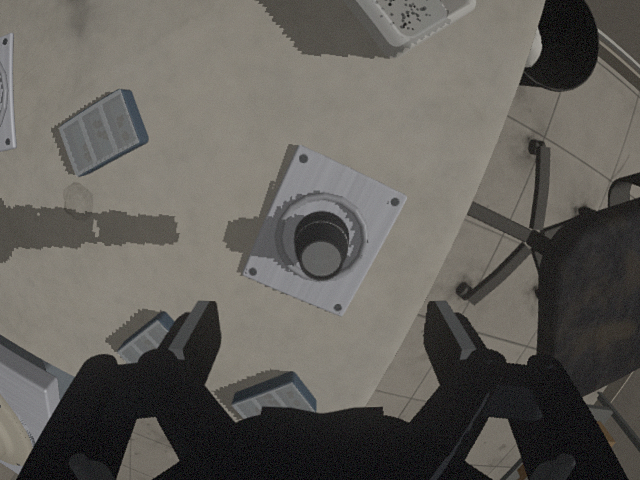

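View pics/w13c.png

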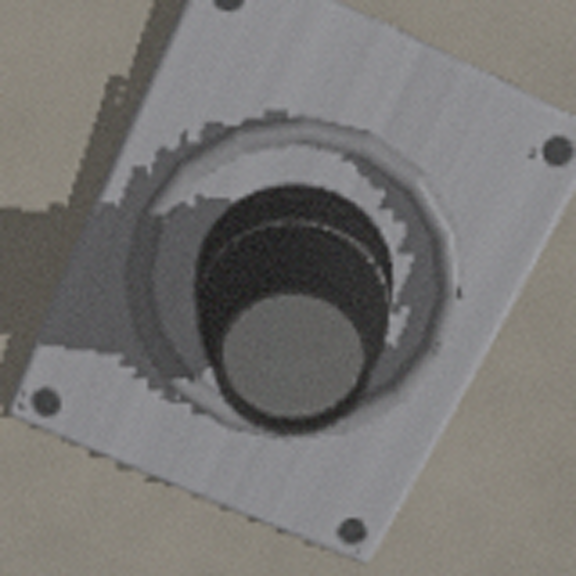

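move_arm:
  motion: [0.25, -0.5, 0, 0, 1, 0.47, -0.9, 0, 0, 1, 0.47, -0.9, 0, 0, 1, 0.47, -0.9, 0, 0, 1, 0.47, -0.9, 0, 0, 1, 0.47, -0.9, 0, 0, 1, 0.08, -0.18, 0, 0, 1, 0, 0, 0, 1, 1, 0, 0, 0, 1, 1, 0, 0, 0, 1, 1, 0, 0, 0, 1, 1, 0, 0, 0, 1, 1]

```text
t: 22.72
position: [0.4503, -0.2134, 0.1144]
ee_rot: [[0.939, -0.343, -0.001], [-0.343, -0.939, 0.0], [-0.001, -0.0, -1.0]]
contact_force: [-1.3, -0.6, -0.2]
opening: 1.0
```

move_arm:
  motion: [0, 0, 0, 1, 1, 0, 0, 0, 1, 1, 0, 0, 0, 1, 1, 0, 0, 0, 0.9, 1, 0, 0, 0, 0, 1, 0, 0, 0, 0, 1]

```text
t: 23.48
position: [0.4505, -0.2133, 0.1146]
ee_rot: [[0.631, -0.776, -0.0], [-0.776, -0.631, 0.0], [-0.0, 0.0, -1.0]]
contact_force: [0.1, 0.2, 0.2]
opening: 1.003
```

```bash
python3 - <<'E'
from h import *
for i in range(2):
    w=snap("wrist","w14.png"); s=sensors.read_state();print(s["t"],s["position"],s["opening"],np.round(s["joint_pos"],1))
R=np.array(s["ee_rot"]);print("yaw",np.degrees(np.arctan2(R[1,0],R[0,0])))
for o in finder.outline_of("parts_box","wrist"):
    if o["p"]>.4:
        b=blob(w,o["region"],o["rect"][0],o["rect"][1],int(max(o["rect"][2:])),[0,.014]);print(o["p"],np.round(o["rect"]),b[0])
E
```

```text
23.525 [ 0.45051674 -0.21327884  0.11465847] 1.0003262224732299 [-38.8  23.4 100.   -0.   56.6 102.1]
23.575 [ 0.45054488 -0.21328094  0.11469355] 0.9989632405654418 [-38.8  23.4 100.   -0.   56.7 102.1]
yaw -50.90366047315767
0.89 [540. 287.  57.  90.] [(0, array([ 284.4, -291.5]), array([ 284.5, -291.3,   75.9,   53.5,  147.2]), 3645), (0.014, array([ 297. , -290.5]), array([ 297.2, -290.3,   71.5,   50.4,  147.2]), 3234)]
0.63 [326. 239.  64.  94.] [(0, array([ 448. , -212.4]), array([ 448. , -212.4,   67.7,   44.5,  129.8]), 2890), (0.014, array([ 451.1, -216.1]), array([ 451.1, -216. ,   63.8,   41.9,  129.8]), 2564)]
0.63 [621. 199.  38.  79.] [(0, array([ 272. , -400.1]), array([ 272.5, -399.5,   73.4,   49.7,  143.8]), 3139), (0.014, array([ 285.4, -392.8]), array([ 285.8, -392.3,   69.2,   46.8,  143.8]), 2784)]
```

View pics/w14.png

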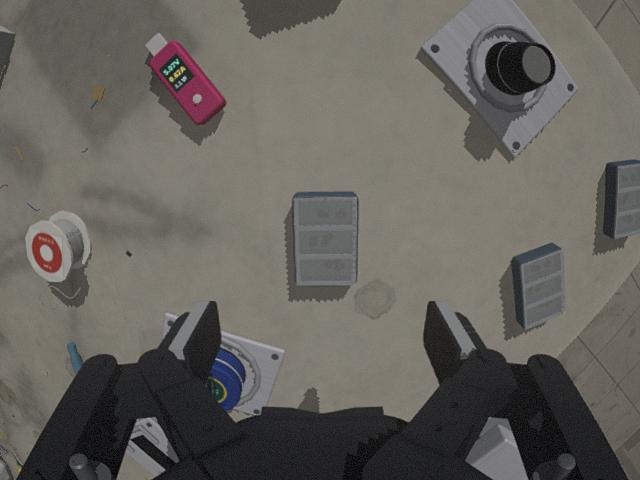

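```bash
python3 - <<'E'
from h import *
w=snap("wrist","w14.png")
cv2.imwrite("pics/w14c.png",cv2.resize(w["img"][180:300,270:380][:,:,::-1],None,fx=5,fy=5,interpolation=cv2.INTER_CUBIC))
E
```

```text
(no output)
```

View pics/w14c.png

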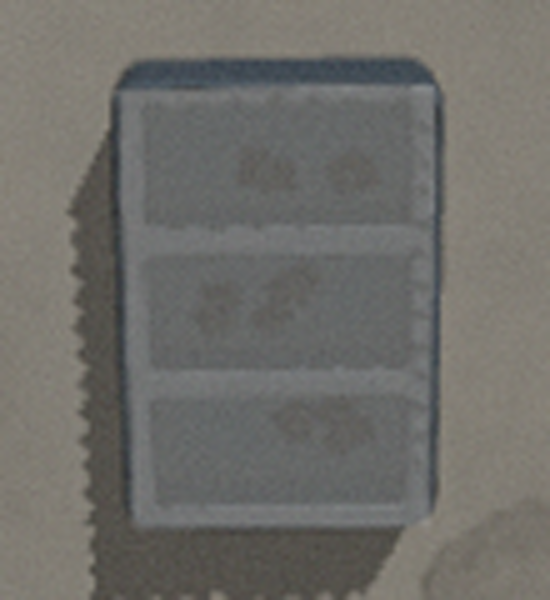

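```bash
python3 - <<'E'
from h import *
w=snap("wrist");s=sensors.read_state();R=np.array(s["ee_rot"]);p=np.array(s["position"])
for z in (.010,.014):
    P=np.array([onz(w,u,v,z) for u,v in ((293.2,197),(358,197.4),(356.4,284.4),(296.8,284.4))])
    Q=(R.T@(P-p).T).T*1000;print(z,P.mean(0).round(4),Q.mean(0).round(1));print(Q.round(1).tolist())
o=[o for o in finder.outline_of("parts_box","wrist")]
# height check against top camera
t=snap("top","t14.png")
print(proj(t,np.c_[P[:,:2],P[:,2]]).round(1).tolist())
E
```

```text
0.01 [ 0.4487 -0.2141  0.01  ] [ -0.6   2.  104.8]
[[30.1, -19.0, 104.8], [29.8, 22.2, 104.8], [-31.1, 22.9, 104.8], [-31.0, -18.1, 104.8]]
0.014 [ 0.4496 -0.2151  0.014 ] [  0.8   1.9 100.8]
[[31.0, -18.7, 100.8], [30.7, 21.8, 100.8], [-29.2, 22.5, 100.8], [-29.1, -17.8, 100.8]]
[[394.3, 232.1], [405.7, 246.7], [384.5, 263.4], [373.2, 248.9]]
```

```bash
python3 - <<'E'
from h import *
t=snap("top","t14.png")
i=cv2.imread("pics/top0.png");cv2.imwrite("pics/t0c.png",cv2.resize(i[220:275,355:425],None,fx=8,fy=8,interpolation=cv2.INTER_NEAREST))
E
```

```text
(no output)
```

View pics/t0c.png

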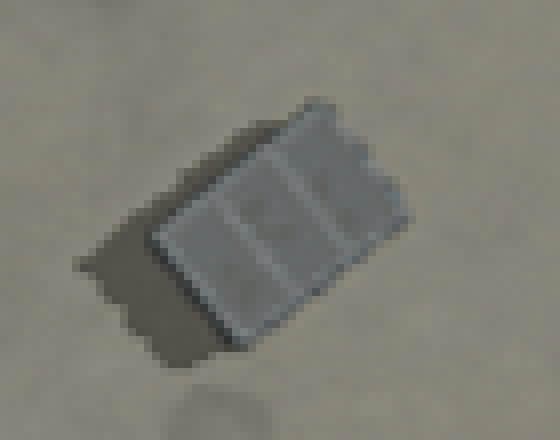

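move_arm:
  motion: [0.03, 0.06, 0.5, -0.08, 1, 0, 0, 0.9, 0, 0.9, 0, 0, 0.9, 0, 0.8, 0, 0, 0.6, 0, 0.75, 0, 0, 0.27, 0, 0.75, 0, 0, 0, 0, 0.75, 0, 0, 0, 0, 0, 0, 0, 0, 0, 0, 0, 0, 0, 0, 0, 0, 0, 0, 0, 0]

```text
t: 25.12
position: [0.4502, -0.2154, 0.0207]
ee_rot: [[0.638, -0.77, 0.001], [-0.77, -0.638, -0.001], [0.002, -0.0, -1.0]]
contact_force: [-0.6, 0.4, 5.2]
opening: 0.471
```

```bash
python3 - <<'E'
from h import *
for i in range(2):
    w=snap("wrist","w15.png"); s=sensors.read_state();print(s["t"],s["position"],s["opening"],s["contact_force"])
E
```

```text
25.175 [ 0.45022431 -0.21538318  0.02067661] 0.4695491313978164 [-0.58873804  0.18285036  6.24162687]
25.225 [ 0.45021098 -0.21537419  0.0206673 ] 0.4685586820359747 [-2.21377242  1.67278921  6.44842362]
```

View pics/w15.png

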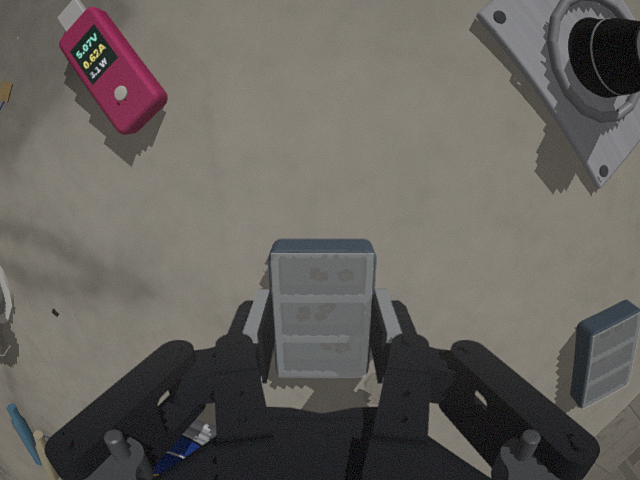

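move_arm:
  motion: [0, 0, -0.3, 0, 0, 0, 0, -0.6, 0, 0, 0, 0, -1, 0, 0, 0, 0, -0.7, 0, 0, -0.42, -0.35, 0, 0, 0, -0.88, -0.72, 0, 0, 0, -0.88, -0.72, 0, 0, 0, -0.88, -0.72, 0, 0, 0, -0.88, -0.72, 0, 0, 0, -0.88, -0.72, 0, 0, 0, -0.88, -0.72, 0, 0, 0, -0.88, -0.72, 0, 0, 0]

```text
t: 26.72
position: [0.4472, 0.0421, 0.0969]
ee_rot: [[0.638, -0.77, -0.002], [-0.77, -0.638, 0.0], [-0.001, 0.001, -1.0]]
contact_force: [0.2, -0.2, -0.2]
opening: 0.469
```

move_arm:
  motion: [-0.88, -0.72, 0, 0, 0, -0.88, -0.72, 0, 0, 0, -0.88, -0.72, 0, 0, 0, -0.88, -0.72, 0, 0, 0, -0.88, -0.72, 0, 0, 0, -0.88, -0.72, 0, 0, 0, 0, 0, 0, -0.9, 0, 0, 0, 0, -0.9, 0, 0, 0, 0, -0.9, 0, 0, 0, 0, -0.9, 0, 0, 0, 0, -0.9, 0, 0, 0, 0, -0.9, 0]

```text
t: 28.22
position: [0.4457, 0.2452, 0.0968]
ee_rot: [[0.993, -0.12, -0.002], [-0.12, -0.993, -0.0], [-0.002, 0.001, -1.0]]
contact_force: [-0.4, -0.5, 0.7]
opening: 0.474
```

move_arm:
  motion: [0, 0, 0, -0.9, 0, 0, 0, 0, -0.37, 0, 0, 0, 0, 0, 0, 0, 0, 0, 0, 0]

```text
t: 28.72
position: [0.4464, 0.245, 0.0973]
ee_rot: [[0.999, 0.052, -0.001], [0.052, -0.999, -0.0], [-0.001, 0.0, -1.0]]
contact_force: [0.1, 0.0, -1.0]
opening: 0.471
```

```bash
python3 - <<'E'
from h import *
for i in range(2):
    w=snap("wrist","w16.png"); s=sensors.read_state();print(s["t"],s["position"],s["opening"],s["contact_force"])
R=np.array(s["ee_rot"]);print("yaw",np.degrees(np.arctan2(R[1,0],R[0,0])))
E
```

```text
28.775 [0.44658455 0.244948   0.09740419] 0.4726915727625968 [-0.6251639   0.49851327 -0.7807333 ]
28.825 [0.44673663 0.24487233 0.09750276] 0.46773688769157235 [1.62238501 0.65993656 0.54429347]
yaw 2.9834274861581864
```

View pics/w16.png

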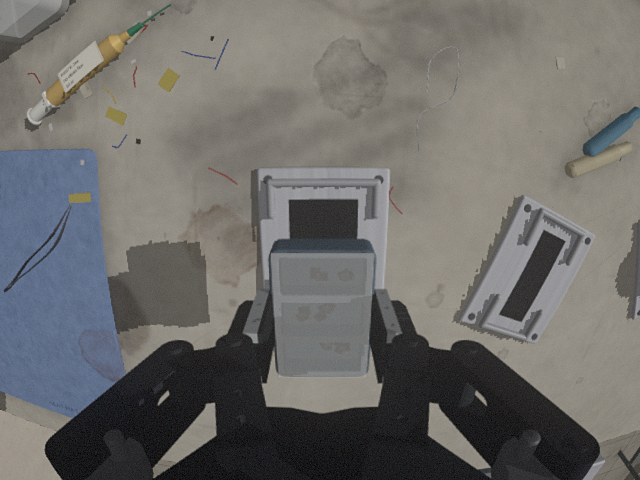

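```bash
python3 - <<'E'
from h import *
w=snap("wrist");s=sensors.read_state();R=np.array(s["ee_rot"]);p=np.array(s["position"])
cv2.imwrite("pics/w16c.png",cv2.resize(w["img"][160:390,245:400][:,:,::-1],None,fx=2.6,fy=2.6,interpolation=cv2.INTER_CUBIC))
f=lambda u,v,z:R.T@(onz(w,u,v,z)-p)*1000
L=np.array([f(u,v,p[2]-.0067) for u,v in ((272,253),(374.5,253),(368.5,376.5),(277,376.5))]);print("lid",L.round(1).tolist(),L.mean(0).round(1))
N=np.array([f(u,v,.005) for u,v in ((288.7,200),(357.3,200),(268,180),(380,180),(258,169),(389,169))]);print("nest",N.round(1).tolist())
E
```

```text
lid [[29.7, -19.1, 6.7], [29.6, 20.3, 6.7], [-31.1, 21.3, 6.7], [-31.0, -20.5, 6.7]] [-0.7  0.5  6.7]
nest [[31.2, -19.9, 92.5], [31.2, 21.5, 92.5], [43.6, -32.1, 92.5], [43.6, 34.9, 92.5], [50.4, -38.0, 92.5], [50.4, 40.2, 92.5]]
```

View pics/w16c.png

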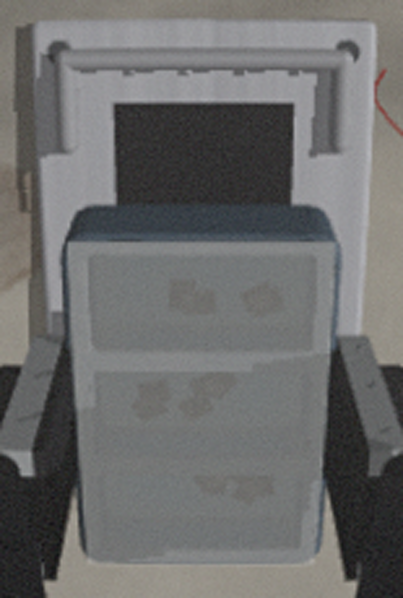

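move_arm:
  motion: [0.03, 0.02, 0.6, 0, 0, 0, 0, 0.9, 0, 0, 0, 0, 0.5, 0, 0, 0, 0, 0.3, 0, 0, 0, 0, 0, 0, 0, 0, 0, 0.03, 0, 0, 0, 0, 0, 0, 0]

```text
t: 29.75
position: [0.4482, 0.2443, 0.0283]
ee_rot: [[0.999, 0.053, 0.001], [0.053, -0.999, 0.0], [0.001, -0.0, -1.0]]
contact_force: [-0.6, -0.5, -0.3]
opening: 0.467
```

```bash
python3 - <<'E'
from h import *
for i in range(2):
    w=snap("wrist","w17.png"); s=sensors.read_state();print(s["t"],s["position"],s["opening"],s["contact_force"])
E
```

```text
29.8 [0.44813547 0.24429775 0.02821223] 0.47099639141428934 [-0.50602558  0.67849446 -0.04432097]
29.85 [0.44811491 0.24427224 0.02817233] 0.4722083294949447 [-0.75215041 -0.45928296 -0.19128121]
```

View pics/w17.png

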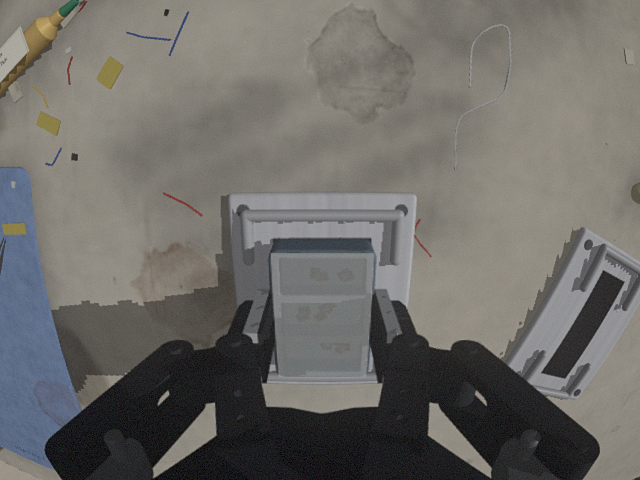

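move_arm:
  motion: [0, 0, 0.05, 0, 0, 0, 0, 0.03, 0, 0, 0, 0, 0, 0, 0]

```text
t: 30.22
position: [0.448, 0.2442, 0.0257]
ee_rot: [[0.999, 0.053, 0.0], [0.053, -0.999, -0.0], [0.0, 0.0, -1.0]]
contact_force: [-1.3, -1.7, 5.1]
opening: 0.468
```

```bash
python3 - <<'E'
from h import *
for i in range(3):
    w=snap("wrist"); s=sensors.read_state();print(s["t"],s["position"],s["opening"],s["contact_force"])
E
```

```text
30.275 [0.44791789 0.2442231  0.02569812] 0.46826989911718275 [-1.6597132  -1.76895889  5.23472523]
30.325 [0.44793578 0.24420761 0.02567347] 0.4699972618248999 [-1.77743542 -0.81241869  5.26168226]
30.375 [0.44794588 0.24421574 0.0256717 ] 0.4728515221507731 [-2.43616604 -0.01746209  5.5227695 ]
```

move_arm:
  motion: [0, 0, 0, 0, 0.6, 0, 0, 0, 0, 0.65, 0, 0, 0, 0, 0.65, 0, 0, -0.4, 0, 0.7, 0, 0, -0.8, 0, 0.8, 0, 0, -0.9, 0, 1, 0, 0, -0.9, 0, 1, 0, 0, 0, 0, 1, 0, 0, 0, 0, 1]

```text
t: 31.5
position: [0.4476, 0.2441, 0.115]
ee_rot: [[0.999, 0.053, -0.001], [0.053, -0.999, -0.0], [-0.001, 0.0, -1.0]]
contact_force: [-0.5, 0.5, 0.3]
opening: 1.0
```

```bash
python3 - <<'E'
from h import *
for i in range(2):
    w=snap("wrist","w18.png"); s=sensors.read_state();print(s["t"],s["position"],s["opening"],s["contact_force"])
cv2.imwrite("pics/w18c.png",cv2.resize(w["img"][150:310,240:400][:,:,::-1],None,fx=3.6,fy=3.6,interpolation=cv2.INTER_CUBIC))
E
```

```text
31.55 [0.44750466 0.24406859 0.11472237] 0.9962795798460722 [-0.58173783 -0.76293244 -0.10358846]
31.6 [0.44747756 0.24406295 0.11458339] 0.9980603605339397 [-1.022371    0.31671318 -0.46562052]
```

View pics/w18c.png

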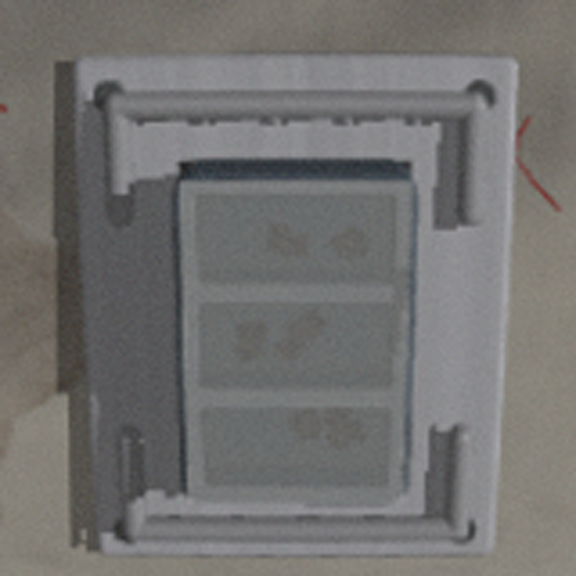

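move_arm:
  motion: [0.09, 0.49, 0, 0, 1, 0.21, 0.93, 0, 0, 1, 0.21, 0.93, 0, 0, 1, 0.21, 0.93, 0, 0, 1, 0.21, 0.93, 0, 0, 1, 0.21, 0.93, 0, 0, 1, 0.21, 0.93, 0, 0, 1, 0.21, 0.93, 0, 0, 1, 0.21, 0.93, 0, 0, 1, 0.21, 0.93, 0, 0, 1, 0.21, 0.93, 0, 0, 1, 0.21, 0.93, 0, 0, 1]

```text
t: 33.1
position: [0.5365, -0.075, 0.115]
ee_rot: [[0.999, 0.052, -0.001], [0.052, -0.999, 0.0], [-0.001, -0.0, -1.0]]
contact_force: [-0.1, 0.4, 0.1]
opening: 1.002
```

move_arm:
  motion: [0.21, 0.93, 0, 0, 1, 0.21, 0.93, 0, 0, 1, 0.21, 0.93, 0, 0, 1, 0.21, 0.93, 0, 0, 1, 0.21, 0.93, 0, 0, 1, 0.21, 0.93, 0, 0, 1, 0, 0, 0, 0.7, 1, 0, 0, 0, 0.7, 1, 0, 0, 0, 0.73, 1, 0, 0, 0, 0, 1, 0, 0, 0, 0, 1]

```text
t: 34.48
position: [0.583, -0.2387, 0.1151]
ee_rot: [[0.971, -0.241, -0.0], [-0.241, -0.971, 0.0], [-0.0, -0.0, -1.0]]
contact_force: [0.8, 0.4, 1.0]
opening: 0.999
```

```bash
python3 - <<'E'
from h import *
for i in range(2):
    w=snap("wrist","w19.png"); s=sensors.read_state();print(s["t"],s["position"],s["opening"],np.round(s["joint_pos"],1))
R=np.array(s["ee_rot"]);print("yaw",np.degrees(np.arctan2(R[1,0],R[0,0])))
cv2.imwrite("pics/w19c.png",cv2.resize(w["img"][160:300,260:380][:,:,::-1],None,fx=4,fy=4,interpolation=cv2.INTER_CUBIC))
E
```

```text
34.525 [ 0.583076   -0.23863885  0.11522937] 1.0029532192303063 [-32.9  38.   75.5   0.   66.6  71.1]
34.575 [ 0.58314801 -0.23855906  0.11530164] 1.0015665897570123 [-32.9  38.   75.4  -0.   66.6  71.1]
yaw -13.961125722057117
```

View pics/w19.png

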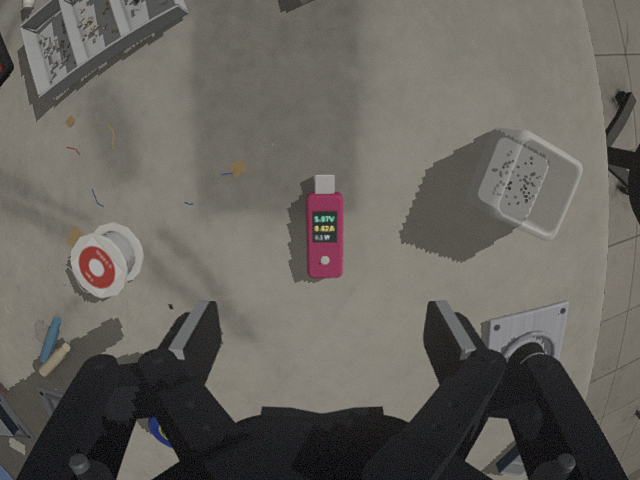

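View pics/w19c.png

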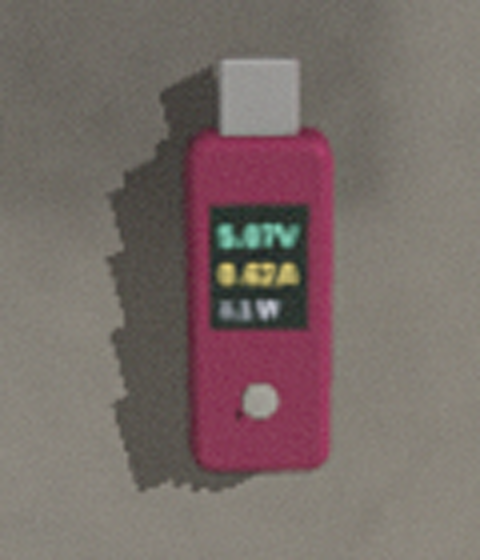

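```bash
python3 - <<'E'
from h import *
w=snap("wrist");s=sensors.read_state();R=np.array(s["ee_rot"]);p=np.array(s["position"])
f=lambda u,v,z:(R.T@(onz(w,u,v,z)-p)*1000).round(1)
for z in (0,.006,.012): print(z,"case far",f(325,192,z),"near",f(325.3,277.5,z),"plug end",f(325,174.5,z),"L",f(307,235,z),"R",f(343.2,235,z), "btn",f(325,260,z))
# height from top0 button/outline vs wrist: case near end etc.
h=cv2.cvtColor(w["img"],cv2.COLOR_RGB2HSV);m=((h[...,0]>150)&(h[...,0]<178)&(h[...,1]>120))
b=blob(w,m,325,235,60,[0,.012]);print(b[0])
t=snap("top");img=np.ascontiguousarray(cv2.imread("pics/top0.png")[:,:,::-1]);h=cv2.cvtColor(img,cv2.COLOR_RGB2HSV)
m=((h[...,0]>150)&(h[...,0]<178)&(h[...,1]>120));c=blob(t,m,402,187,20,[0,.012]);print(c[0])
gw=b[1].mean(0);gt=c[1].mean(0);print("tri z",tri([(w,*gw),(t,*gt)]).round(4))
E
```

```text
0 case far [ 31.5   1.9 115.3] near [-30.2   2.3 115.3] plug end [ 43.2   1.9 115.3] L [  1.6 -10.3 115.3] R [  1.6  14.4 115.3] btn [-16.8   2.  115.3]
0.006 case far [ 32.7   1.9 109.3] near [-27.5   2.2 109.3] plug end [ 44.1   1.9 109.3] L [  3.6 -10.1 109.3] R [  3.6  14.1 109.3] btn [-14.4   2.  109.3]
0.012 case far [ 33.9   1.8 103.3] near [-24.8   2.1 103.3] plug end [ 45.1   1.8 103.3] L [  5.5  -9.8 103.3] R [  5.5  13.7 103.3] btn [-12.    1.9 103.3]
[(0, array([ 583.3, -240.3]), array([ 583.7, -240.2,   61.5,   24.2,  166.9]), 1393), (0.012, array([ 587.2, -241.1]), array([ 587.5, -241. ,   58.4,   23. ,  166.9]), 1258)]
[(0, array([ 588.5, -242.7]), array([ 588.2, -242.4,   57. ,   22.6,  165.4]), 1102), (0.012, array([ 585.9, -241.1]), array([ 585.6, -240.8,   56.5,   22.4,  165.4]), 1082)]
tri z [ 0.5868 -0.2414  0.0066]
```

move_arm:
  motion: [0.13, 0.07, 0.5, 0, 1, 0, 0, 0.9, 0, 0.9, 0, 0, 0.9, 0, 0.7, 0, 0, 0.6, 0, 0.6, 0, 0, 0.26, 0, 0.6, 0, 0, 0, 0, 0.6, 0, 0, 0, 0, 0, 0, 0, 0, 0, 0, 0, 0, 0, 0, 0, 0, 0, 0, 0, 0]

```text
t: 35.92
position: [0.5871, -0.2416, 0.0218]
ee_rot: [[0.97, -0.242, 0.002], [-0.242, -0.97, -0.001], [0.002, 0.001, -1.0]]
contact_force: [-0.7, 0.5, 5.9]
opening: 0.252
```

```bash
python3 - <<'E'
from h import *
for i in range(2):
    w=snap("wrist","w20.png"); s=sensors.read_state();print(s["t"],s["position"],s["opening"],s["contact_force"])
E
```

```text
35.975 [ 0.58711218 -0.24165359  0.0218108 ] 0.2572238297952923 [-1.39705915  1.13698254  5.59089775]
36.025 [ 0.58710642 -0.24167448  0.02181376] 0.25789449702520956 [-0.92905659  0.22757183  5.66822063]
```

View pics/w20.png

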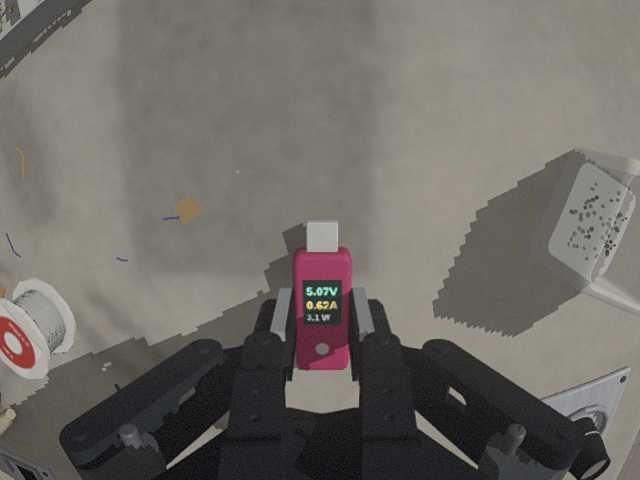

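move_arm:
  motion: [0, 0, -0.3, 0, 0, 0, 0, -0.6, 0, 0, 0, 0, -1, 0, 0, 0, 0, -0.7, 0, 0, -0.42, -0.49, 0, 0, 0, -0.75, -0.9, 0, 0, 0, -0.75, -0.9, 0, 0, 0, -0.75, -0.9, 0, 0, 0, -0.75, -0.9, 0, 0, 0, -0.75, -0.9, 0, 0, 0, -0.75, -0.9, 0, 0, 0, -0.75, -0.9, 0, 0, 0]

```text
t: 37.52
position: [0.4707, -0.0016, 0.0997]
ee_rot: [[0.97, -0.243, 0.002], [-0.243, -0.97, -0.0], [0.002, -0.0, -1.0]]
contact_force: [-0.3, -0.7, -0.0]
opening: 0.258
```

move_arm:
  motion: [-0.75, -0.9, 0, 0, 0, -0.75, -0.9, 0, 0, 0, -0.75, -0.9, 0, 0, 0, 0, 0, 0, 0.5, 0, 0, 0, 0, 0, 0, 0, 0, 0, 0, 0]

```text
t: 38.28
position: [0.4254, 0.0922, 0.0991]
ee_rot: [[0.951, -0.309, 0.001], [-0.309, -0.951, -0.0], [0.001, -0.0, -1.0]]
contact_force: [0.8, -0.5, 0.6]
opening: 0.257
```

```bash
python3 - <<'E'
from h import *
for i in range(2):
    w=snap("wrist","w21.png"); s=sensors.read_state();print(s["t"],s["position"],s["opening"],s["contact_force"])
R=np.array(s["ee_rot"]);print("yaw",np.degrees(np.arctan2(R[1,0],R[0,0])))
cv2.imwrite("pics/w21c.png",cv2.resize(w["img"][130:390,230:410][:,:,::-1],None,fx=2.3,fy=2.3,interpolation=cv2.INTER_CUBIC))
E
```

```text
38.325 [0.42532019 0.0921671  0.09892648] 0.25632012572696156 [ 0.22470225 -0.06202987 -0.10695199]
38.375 [0.42524097 0.09217189 0.09879672] 0.25636631233871454 [-0.0915557  -0.10032706 -0.1533369 ]
yaw -18.018406624763163
```

View pics/w21.png

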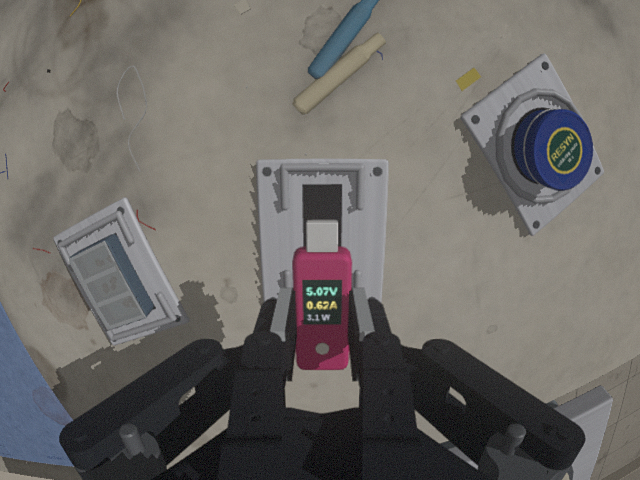

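View pics/w21c.png

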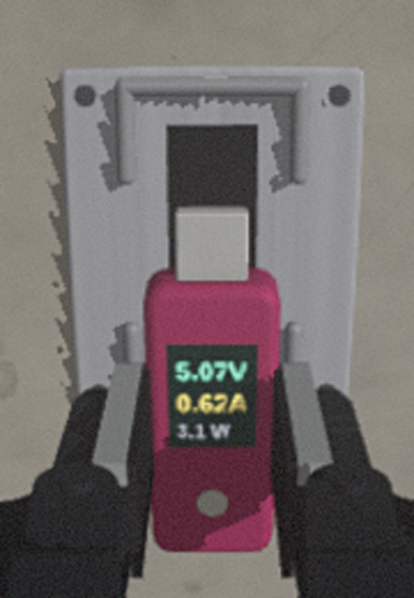

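```bash
python3 - <<'E'
from h import *
w=snap("wrist");s=sensors.read_state();R=np.array(s["ee_rot"]);p=np.array(s["position"])
f=lambda u,v,z:(R.T@(onz(w,u,v,z)-p)*1000).round(1)
zt=p[2]-.0218+.012
print("sil",f(302.6,184.8,.005),f(342.2,184.8,.005),"holes",f(266.7,171.5,.005),f(378,171.3,.005))
print("case near",f(322.5,369.6,zt),"plug end top",f(322.8,219.6,zt-.003),f(322.8,219.6,zt-.006),"L/R near",f(296,365,zt),f(349,365,zt),"btn",f(322,349,zt),"L/R far",f(294,256,zt),f(351.5,256,zt))
o,d=ray(w,322,349)
E
```

```text
sil [ 40.3 -11.8  93.7] [40.3 11.9 93.7] holes [ 48.7 -33.3  93.7] [48.8 33.4 93.7]
case near [-29.1  -0.1   9.8] plug end top [41.2  0.  12.8] [40.4  0.  15.8] L/R near [-26.4 -12.2   9.8] [-26.5  12.    9.8] btn [-17.2  -0.3   9.8] L/R far [ 27.2 -11.3   9.8] [27.2 11.3  9.8]
```

move_arm:
  motion: [-0.02, 0, 0.6, 0, 0, 0, 0, 0.9, 0, 0, 0, 0, 0.5, 0, 0, 0, 0, 0.3, 0, 0, 0, 0, 0, 0, 0, 0, 0, 0.03, 0, 0, 0, 0, 0, 0, 0]

```text
t: 39.3
position: [0.4247, 0.0927, 0.0291]
ee_rot: [[0.951, -0.309, 0.001], [-0.309, -0.951, -0.0], [0.001, -0.0, -1.0]]
contact_force: [0.2, -0.7, -0.4]
opening: 0.256
```

```bash
python3 - <<'E'
from h import *
for i in range(2):
    w=snap("wrist","w22.png"); s=sensors.read_state();print(s["t"],s["position"],s["opening"],s["contact_force"])
E
```

```text
39.35 [0.4247253  0.0926478  0.02906765] 0.25923661769255407 [ 1.13072527 -0.020401   -0.54473335]
39.4 [0.42467063 0.09265167 0.02901762] 0.25487130486999193 [ 0.60802893 -0.56235736  0.18990657]
```

View pics/w22.png

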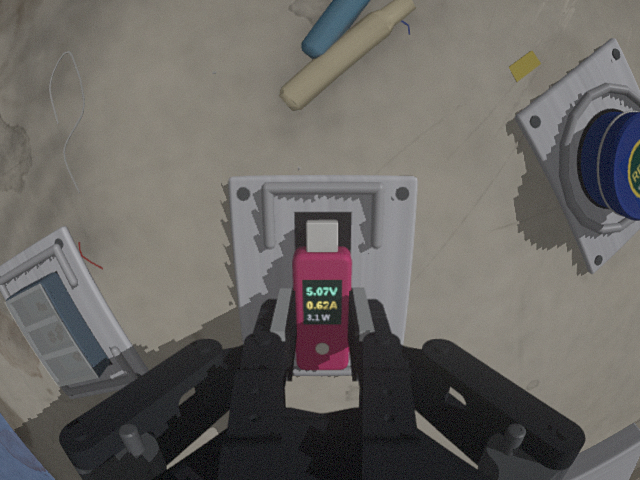

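move_arm:
  motion: [0, 0, 0.05, 0, 0, 0, 0, 0.03, 0, 0, 0, 0, 0, 0, 0]

```text
t: 39.78
position: [0.4246, 0.0927, 0.0267]
ee_rot: [[0.951, -0.309, 0.0], [-0.309, -0.951, -0.0], [0.0, 0.0, -1.0]]
contact_force: [-3.2, -0.3, 8.5]
opening: 0.255
```

```bash
python3 - <<'E'
from h import *
for i in range(3):
    w=snap("wrist"); s=sensors.read_state();print(s["t"],s["position"],s["opening"],s["contact_force"])
E
```

```text
39.825 [0.42455292 0.09266462 0.02674107] 0.2556915364374349 [-2.72843228  0.08384439  8.13847873]
39.875 [0.42452174 0.09267925 0.02672353] 0.26092943888756126 [-2.54553162 -0.68617144  8.49566172]
39.925 [0.42453669 0.0926601  0.02673736] 0.2582627129523392 [-3.00727108  0.37679969 10.07022058]
```

move_arm:
  motion: [0, 0, 0, 0, 0.4, 0, 0, 0, 0, 0.45, 0, 0, 0, 0, 0.45, 0, 0, -0.4, 0, 0.5, 0, 0, -0.8, 0, 0.7, 0, 0, -0.9, 0, 1, 0, 0, -0.9, 0, 1, 0, 0, -0.9, 0, 1, 0, 0, -0.9, 0, 1, 0, 0, 0, 0, 1, 0, 0, 0, 0, 1]

```text
t: 41.3
position: [0.4241, 0.0927, 0.1699]
ee_rot: [[0.951, -0.309, -0.001], [-0.309, -0.951, 0.0], [-0.001, 0.0, -1.0]]
contact_force: [-1.5, -0.1, 0.1]
opening: 0.998
```

```bash
python3 - <<'E'
from h import *
for i in range(2):
    w=snap("wrist","w23.png"); s=sensors.read_state();print(s["t"],s["position"],s["opening"],s["contact_force"])
snap("top","t23.png");snap("scene","s23.png")
E
```

```text
41.35 [0.42400704 0.09266227 0.16967203] 1.003066039449526 [ 0.32426467 -0.63522936  0.39879222]
41.4 [0.42401019 0.09265989 0.16955168] 1.0000254258561885 [ 0.1630468   0.58642584 -0.49482426]
```

View pics/w23.png

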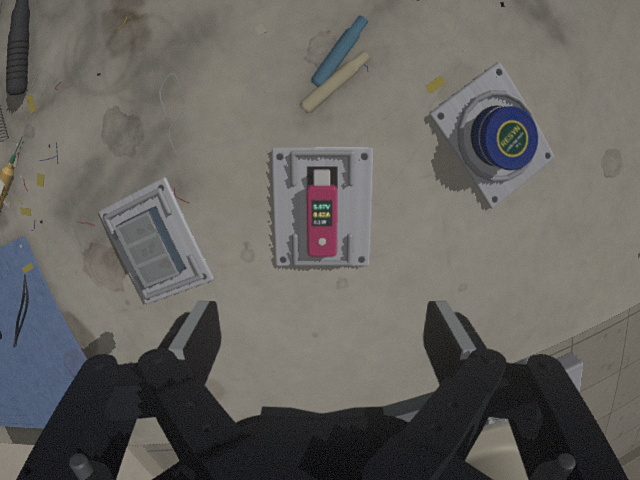

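View pics/s23.png

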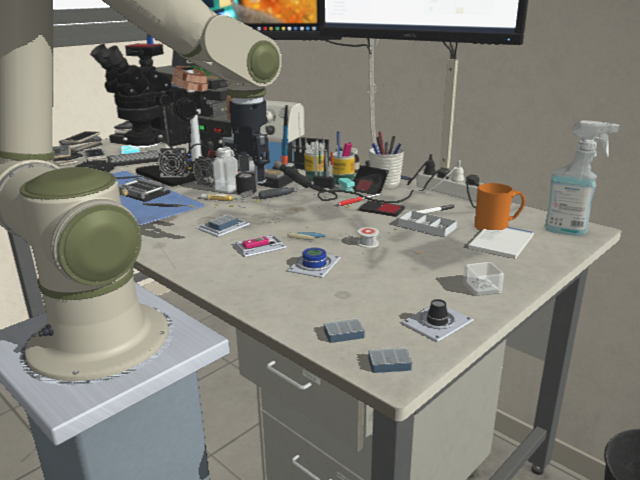

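```bash
python3 - <<'E'
from h import *
w=snap("wrist");s=sensors.read_state()
i=w["img"][:,:,::-1]
a=cv2.resize(i[50:220,420:560],(560,680))[:590];b=cv2.resize(i[140:275,265:385],None,fx=2,fy=2)
cv2.imwrite("pics/w24a.png",a)
cv2.imwrite("pics/w24b.png",cv2.resize(i[140:275,265:385],None,fx=4.3,fy=4.3,interpolation=2))
E
```

```text
(no output)
```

View pics/w24a.png

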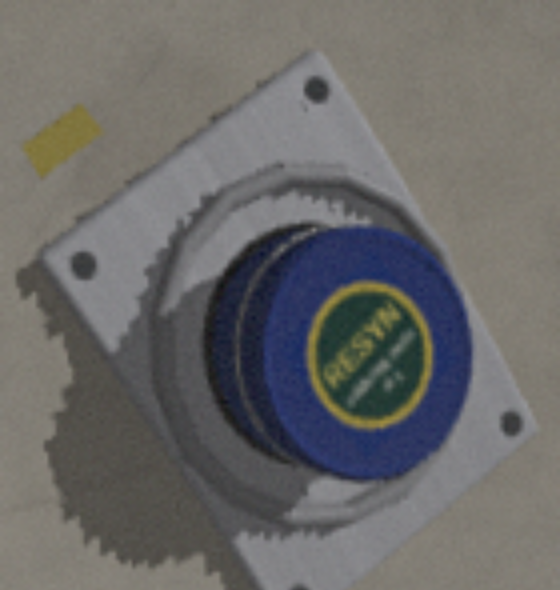

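View pics/w24b.png

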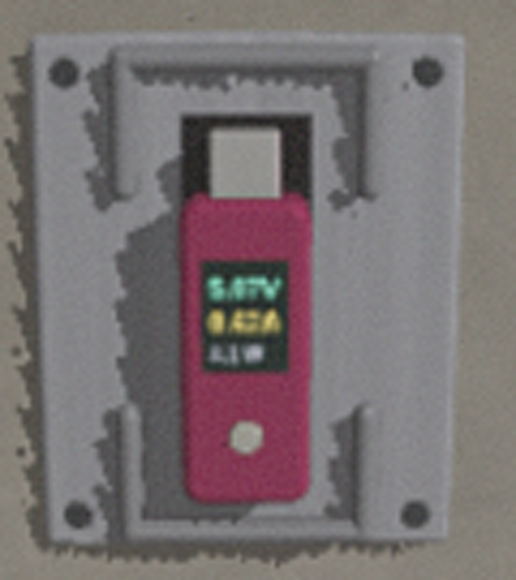

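```bash
python3 - <<'E'
from h import *
w=snap("wrist");s=sensors.read_state();R=np.array(s["ee_rot"]);p=np.array(s["position"])
H=[onz(w,u,v,.005) for u,v in ((499.3,72.5),(440.8,116.5),(548,156))]
print("nest large ctr",((H[1]+H[2])/2).round(4),"tin",onz(w,512.5,138.8,.03).round(4))
h=cv2.cvtColor(w["img"],cv2.COLOR_RGB2HSV)
m=((h[...,0]>15)&(h[...,0]<90)&(h[...,1]>60)).astype(np.uint8);mm=np.zeros_like(m);cv2.circle(mm,(512,139),22,1,-1);m&=mm
(c,r)=cv2.minEnclosingCircle(np.argwhere(cv2.morphologyEx(m,cv2.MORPH_OPEN,np.ones((2,2))))[:,::-1].astype(np.float32));print(c,r,onz(w,*c,.03).round(4))
f=lambda u,v,z:(R.T@(onz(w,265+u/4.3,140+v/4.3,z)-p)*1000).round(1)
print("narrow holes",[f(u,v,.005).tolist() for u,v in ((64,73),(428,72),(78,515),(415,514))])
print("case near",f(247,502,.015),"plug end",f(246,127,.013),f(246,127,.011),"sil far",f(247,115,.005),"LR",f(183,350,.014),f(313,350,.014))
for l,z in (("spool",.015),("glass_dish",.02)):
    for q in finder.tip_of(l,"top")[:1]:print(l,q)
print("t",s["t"])
E
```

```text
nest large ctr [ 0.4467 -0.0699  0.005 ] tin [ 0.4467 -0.0698  0.03  ]
(513.0, 139.5) 17.9514217376709 [ 0.4461 -0.0701  0.03  ]
narrow holes [[49.8, -33.1, 164.8], [49.9, 33.3, 164.8], [-36.6, -33.0, 164.9], [-36.5, 33.3, 164.9]]
case near [-29.9   0.2 154.9] plug end [ 40.6   0.  156.8] [4.040e+01 1.000e-01 1.588e+02] sil far [ 41.8   0.2 164.8] LR [ -0.4 -11.5 155.9] [ -0.4  12.3 155.9]
spool {'at': [175.4, 331.3], 'p': 0.98}
glass_dish {'at': [187.4, 460.7], 'p': 0.8}
t 41.6
```

View pics/t23.png

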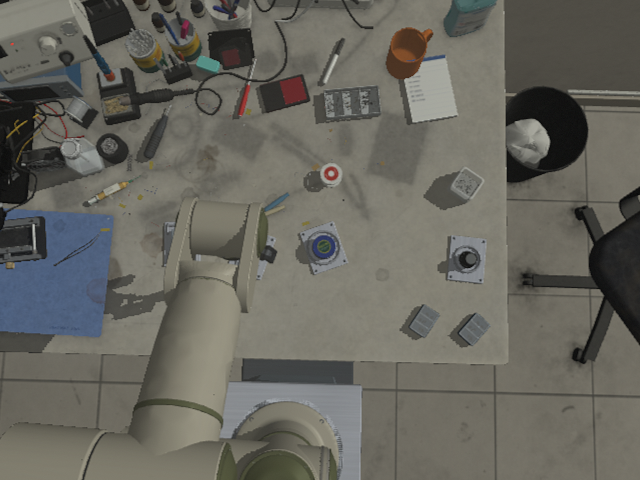

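```bash
python3 - <<'E'
from cell import bot,sensors
print(sensors.read_state()["t"]); print(bot.sign_off())
E
```

```text
41.7
the job is handed in; nothing more can be done
None
```

All four things are in their nests, placed in the order you listed, and I handed the job in at 41.7 s. `sign_off` reports no verdict. I gripped each thing, carried it clear of the bench and lowered it until the wrist felt 5–12 N of contact before opening. The box I took was the leftmost of the three look-alikes; the other two are still where they stood.

Last checks in the pictures:
- **Tin:** its centre is 0.1–1.5 mm from the nest's, depending on the view. It lies flat inside the rim.
- **Loupe:** it stands upright inside its rim. The gaps on the two sides look even, within about 1 mm.
- **Parts box:** it was about 1 mm or less from the silhouette's middle just before I lowered it the last few millimetres. Afterwards it showed square and inside the rim; I did not measure it again.
- **USB meter:** it is square to the silhouette, about 1.3 mm off lengthways and under 0.5 mm off sideways.
- **Bystanders:** the spool looks unmoved. The network put the dish's origin about 3 pixels (some 7 mm) from its first reading, but the dish shows in the same place in the top pictures from before and after. I put the difference down to the network.

Two measurements disagreed: the scene camera read about 3 mm off the other two, so I relied on the wrist and top cameras. The network also sometimes took the tin and loupe for something else, so I measured those from the pictures myself.

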